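Empty the scrap tray into the waste bin

TASK

Clear up the drawing desk: lift the handled metal tray by its wooden bar with the two empty ink bottles still in it, carry it over the square waste bin and tip both bottles out into the bin over the tray's open front. Then stand the empty tray back upright on the desk about where it was and let go of it.

Things in the scene. Friction and masses are not known exactly. Their poses are not given: they have to be found in the camera images.
- tray_grip (a point): Centre of the wooden bar (along tray y, 12 thick, 20 high) of a loose aluminium scoop tray, 160 g. Site is 75 mm above the underside, over the floor's middle; z up. Tray 110 mm in x, 140 in y; floor 4 thick; back wall (+x) 40 high, ends (+-y) 34, with 36 wide uprights to the bar; front (-x) open but for a bead 4 mm above the floor. Bottles roll out from 20 to 40 deg front down.
- bin_mouth (a point): Centre of the waste bin's mouth, level with its rim. The bin is a square open-topped dark steel box fixed to the desk, 160 x 160 mm outside and 100 high, walls and floor 4; x and y run along its sides, z up. The bowl, mug, pencil pot and low plywood pen tray about are not the bin.
- bottle0_mid (a point): Middle, on its axis, of an empty ink bottle lying in the tray: white plastic cylinder 30 mm in diameter with a black cap 20 mm in diameter, 58 mm long in all along its y, 25 g. It lies along the tray's y and rolls freely.
- bottle1_mid (a point): Middle of the other empty ink refill bottle in the tray, the same in every way.
Mind the look-alikes: they are no part of the job. Leave any pink look-alike of the part that bears bin_mouth alone.

How it is judged:
By the outcome, as a careful person would: the job done as asked, in the order asked, and still so for the second after the job is handed in, with the robot touching nothing.
It also fails if it takes over 72 s, if anything falls off the work surface, if the arm or the gripper's body presses on something with over 40 N, if the wrist force passes 120 N, or if a joint passes its speed limit or range.

ROBOT

A 6-joint arm with a two-finger parallel gripper is mounted at the origin on the work surface. World frame = base frame: x ahead of the robot, y to its left, z up, the work surface at z = 0. Lengths are in m, angles in degrees, forces in N, time in s.
With the tool pointing down it reaches from about 0.4 to 0.825 m from the base axis. Payload 7 kg.
Tool frame: the origin (TCP) lies on the centre line of the jaws, within the pads' length; the fingertips stand r.tip_reach ahead of it and the grasp point (between the pads) is the TCP (r.tip_reach is the distance from the TCP to the fingertips, in m); z points along the fingers, y is the line along which they close (so a half turn about z gives the same grasp; the last joint's range is limited). The gripper opens to 88 mm and grips with 3 to 60 N. Pads are 19 mm wide; open, the fingers measure 130 mm over their backs; the gripper's body (78 mm by 193 mm) begins 47 mm behind the grasp point.
Start: joints at [82.512, 20.546, 0.682, 0, -70.136, -16.507], TCP at [0.275, 0.617, 0.246] pointing down, gripper open.
Joint ranges: [-176.03, 176.03], [-82.01, 121.73], [-58.28, 71.71], [-173.87, 95.51], [-174.79, -0.11], [-173.66, 173.66]. Speed limits (degrees/s): [136.94, 136.94, 172.46, 180, 180, 180].

INTERFACE

Orientations are given as [roll, pitch, yaw] about the fixed x, y, z axes, in that order (R = Rz(yaw) Ry(pitch) Rx(roll)).
In Python, from plant import sensors, cams, r gives the robot as it stands.
- The arm moves only by the tool drive_tool, never from a script. Its argument "rows" is a list of rows, each an object of numbers: "fingers": the gripper's target within -1 to 1 (fully open at 1, half-way at 0, shut at -1); "x", "y", "z": the shift along the tool's x, y, z in m; "spin": the turn about the tool's z in rad. A call has 1 to 10 rows; each row is the pose to reach, as a shift and turn from the pose commanded when the call began, along the tool's axes at that moment; what a row does not reach only later rows make up. A row lasts 1/8 s, in which the tool goes at most 62.5 mm and 10.7 degrees, less where a joint would pass 70% of its speed; a pose out of reach is approached as far as the arm can. A call with a gripper value outside its range is refused whole. The fingers move at their own pace and stop on an object; "newtons" is the grip in N (left out, the last holds). Time passes only in rows, so rows that repeat a pose let the fingers close. It gives the time, the measured TCP pose, the force, the opening and the grip force at its end, in the units of the state.
- sensors.get_state(): the state, without advancing time (a new reading comes with each control period).
- cams.capture(name): name is "scene" or "top" or "wrist"; returns a dict with "pixels" (480x640x3 uint8, red, green, blue), "intrinsics" (3x3 intrinsics, pixels), "eye" and "orientation" of the camera in the world; the wrist camera has in their place "T_tool_cam" (4x4, takes a point from camera to tool coordinates, whose origin is the TCP and whose axes are the flange's). Camera axes: x right, y up, looking along -z (the intrinsics and any distortion apply to the point x, -y, -z); pixel columns grow to the right and rows downward; lengths in m; the calibration is good to about 2 mm. A picture is of the moment at which its call begins: read the wrist's pose just before it. There is no depth.
- r.close_job(): hands the job in; it is judged then, once.
The state is a dict: "time_s": time; "joints": joint angles; "qd": joint speeds; "joint_torque": joint torques, N m; "tcp_pos": TCP position; "eef_rot": TCP orientation; "contact_force": force on the tool from outside, world axes, zero at the start; "moment": the same for the moment, N m; "gripper_width": finger opening in m; "gripper_force": force on a finger pad.
Only numpy, scipy, OpenCV 4.12 (cv2) and the standard library are available. Lean on these libraries where they do the work, as an engineer would, in place of code of your own. Each camera call takes 0.05 s, during which the arm holds its last target. There are 200 camera calls.

## Working session

There is one attempt and no reset: what is moved stays moved. The work goes in short steps, Python scripts to look and compute and a tool call to move; the robot and the scene stay as the last step left them, time stands still between calls to the robot, and variables do not carry over. Pictures are saved under pics/ and viewed, at most 10 in all, crops included, and the job is handed in when it is done.

Besides the shell and the picture viewer there is one more tool, called after "Request:" in YAML: its name, and indented under it one key for each argument. drive_tool: Moves the arm, as the interface text tells. Its arguments: {"type":"object","properties":{"rows":{"type":"array"},"newtons":{"type":"number"}},"required":["rows"]}

```bash
mkdir -p pics; ls; python3 - <<'E'
from plant import sensors,cams,r
import cv2,json
s=sensors.get_state();print(s, r.tip_reach)
for n in ("scene","top"):
    c=cams.capture(n);cv2.imwrite(f"pics/{n}0.png",c["pixels"][:,:,::-1]);print({k:v for k,v in c.items() if k!="pixels"})
E
```

```text
pics
{'time_s': 0.0, 'joints': array([ 8.25104521e+01,  2.05918671e+01,  6.33320379e-01, -1.94906645e-02,
       -7.01369663e+01, -1.65050106e+01]), 'qd': array([ 0.07273416,  0.01675094,  0.09059973,  0.02473729,  0.07683005,
       -0.03176367]), 'joint_torque': array([ 1.87517021e-04, -5.82708442e+01,  2.93043888e+01,  6.99652523e+00,
        6.87154839e-03, -1.69074842e-04]), 'tcp_pos': array([0.27434715, 0.61622063, 0.24461633]), 'eef_rot': array([ 1.79903217e+02, -9.57028647e-03, -2.40011880e+01]), 'contact_force': array([-0.80426183,  0.2913547 ,  0.5281085 ]), 'moment': array([0.05606804, 0.02777538, 0.00170879]), 'gripper_force': 0.0, 'gripper_width': 0.0874419212255399} 0.019
{'intrinsics': array([[462.9018506 ,   0.        , 316.40466139],
       [  0.        , 462.9018506 , 243.49867278],
       [  0.        ,   0.        ,   1.        ]]), 'eye': array([0.87102025, 0.30821107, 0.66577486]), 'orientation': array([ 4.18925943e+01, -2.66769288e-02,  1.24239182e+02])}
{'intrinsics': array([[518.64299032,   0.        , 331.12212259],
       [  0.        , 518.64299032, 234.26985089],
       [  0.        ,   0.        ,   1.        ]]), 'eye': array([0.4123438 , 0.02393509, 1.09634771]), 'orientation': array([  2.37897828,  -0.26001899, -89.61642847])}
```

View pics/scene0.png

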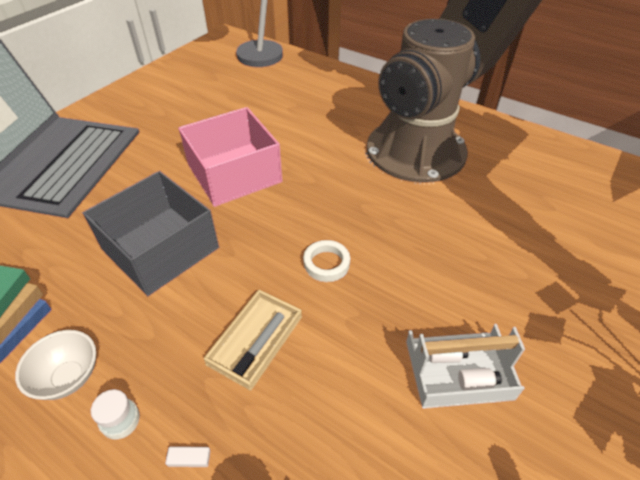

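View pics/top0.png

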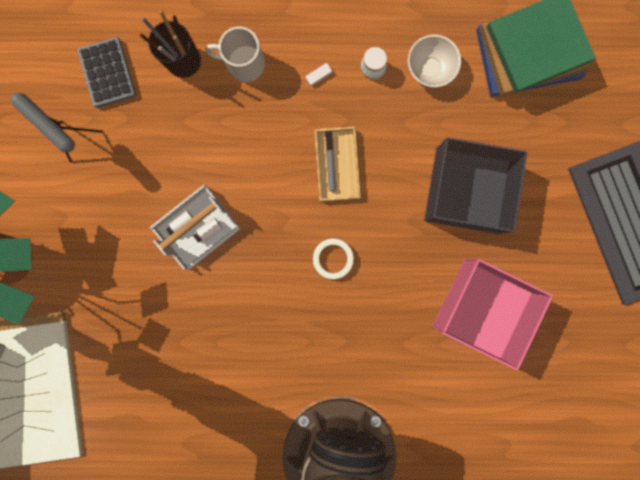

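The top view shows the tray at (195,228). There are two boxes: the dark steel one at (477,185) and a pink one at (495,313). The dark one fits the bin's description and the pink one is the look-alike. I'll confirm with an enlarged composite.

```bash
cat > h.py <<'E'
import numpy as np,cv2
from scipy.spatial.transform import Rotation as R
CAM={'scene':(462.9018506,316.40466,243.49867,[0.87102025,0.30821107,0.66577486],[41.8925943,-.0266769,124.239182]),
'top':(518.64299,331.122122,234.26985,[0.4123438,0.02393509,1.09634771],[2.37897828,-.26001899,-89.61642847])}
def ray(n,u,v):
    f,cx,cy,e,o=CAM[n];d=R.from_euler('xyz',o,degrees=True).apply([(u-cx)/f,-(v-cy)/f,-1]);return np.array(e),d
def atz(n,u,v,z):
    e,d=ray(n,u,v);return e+d*(z-e[2])/d[2]
def tri(a,b):
    (e1,d1),(e2,d2)=ray('scene',*a),ray('top',*b)
    t=np.linalg.lstsq(np.c_[d1,-d2],e2-e1,rcond=None)[0]
    p,q=e1+t[0]*d1,e2+t[1]*d2;return (p+q)/2,np.linalg.norm(p-q)
def proj(n,p):
    f,cx,cy,e,o=CAM[n];c=R.from_euler('xyz',o,degrees=True).inv().apply(np.array(p)-e);return np.c_[cx-f*c[...,0]/c[...,2],cy+f*c[...,1]/c[...,2]] if c.ndim>1 else (cx-f*c[0]/c[2],cy+f*c[1]/c[2])
E
python3 - <<'E'
import cv2,numpy as np
s=cv2.imread('pics/scene0.png');t=cv2.imread('pics/top0.png')
a=cv2.resize(s[320:410,400:530],(520,360),interpolation=cv2.INTER_CUBIC)
b=cv2.resize(t[180:275,145:245],(400,380)[:2],interpolation=cv2.INTER_CUBIC)
c=cv2.resize(t[130:240,420:535],(230,220),interpolation=cv2.INTER_CUBIC)
d=np.zeros((600,800,3),np.uint8)
b=cv2.resize(t[182:272,147:243],(288,270));a=cv2.resize(a,(780,540)[:2]) if 0 else a
d[:360,:520]=a; d[:270,520:800]=b[:,:280]; d[370:590,520:750]=c
cv2.imwrite('pics/crop1.png',d)
E
```

```text
(no output)
```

View pics/crop1.png

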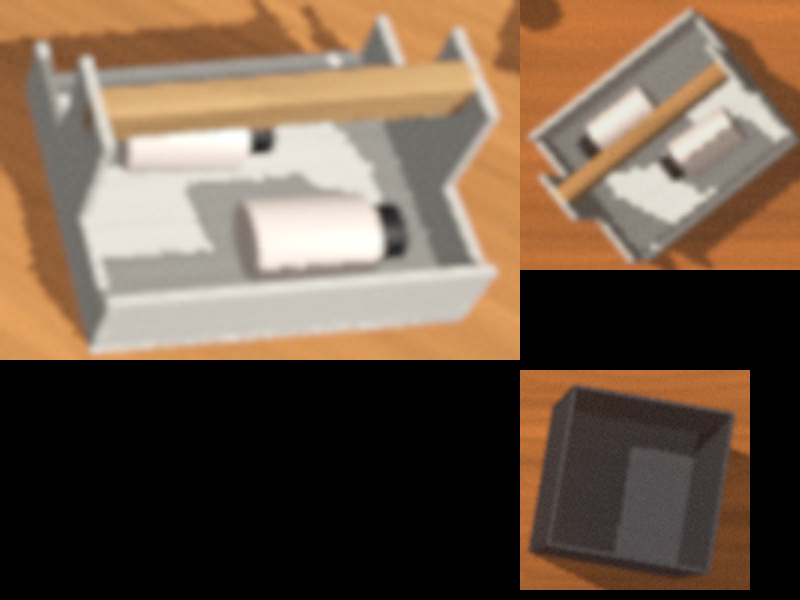

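The crop confirms the dark steel bin, square and grey-black. The tray shows its bar over both bottles, and I still have to settle which side is the back. I'll fit the pose from the bar and corners and overlay both hypotheses.

```bash
python3 - <<'E'
from h import *
T=lambda x,y:(147+(x-520)/3,182+y/3); S=lambda x,y:(400+x/4,320+y/4)
L=atz('top',*T(560,197),.085);Rr=atz('top',*T(722,72),.085)
print('bar',L,Rr,(L+Rr)/2,np.linalg.norm(L-Rr),np.degrees(np.arctan2(*(Rr-L)[[1,0]])))
print('tri bar mid',tri(S(288,97),T(641,134)))
# corners triangulated: near-scene bottom corners
for n,p in dict(nl_bot=(92,350),nr_bot=(485,318)).items():
    print(n,atz('scene',*S(*p),0))
for n,a,b in (('nearR? top',(495,270),(640,262)),('nearL top',(103,293),(800,140)),('nearR top',(495,270),(800,140)),('nearL',(103,293),(640,262)),('farL',(55,80),(530,135)),('farL2',(55,80),(690,12))):
    print(n,tri(S(*a),T(*b)))
B=lambda x,y:(420+(x-520)/2,130+(y-370)/2)
c=[atz('top',*B(*p),.1) for p in ((574,387),(733,412),(707,573),(531,551))]
print('bin',np.round(c,3),np.mean(c,0))
print([np.linalg.norm(c[i]-c[i-1]) for i in range(4)],[np.degrees(np.arctan2(*(c[i]-c[i-1])[[1,0]])) for i in range(4)])
E
```

```text
bar [0.42600052 0.35192034 0.085     ] [0.50810848 0.24821278 0.085     ] [0.4670545  0.30006656 0.085     ] 0.13227612242196735 -51.63042946935596
tri bar mid (array([0.46768081, 0.30351687, 0.07468828]), np.float64(0.0010882407167834786))
nl_bot [0.55620236 0.2833912  0.        ]
nr_bot [0.46308619 0.39864725 0.        ]
nearR? top (array([ 0.37217177,  0.38504433, -0.12575369]), np.float64(0.05602174226561927))
nearL top (array([ 0.46925152,  0.25357633, -0.14378569]), np.float64(0.03727150822995163))
nearR top (array([0.46362548, 0.30238648, 0.00991086]), np.float64(0.18307766429856182))
nearL (array([ 0.40950094,  0.31675193, -0.16899058]), np.float64(0.11847867476573222))
farL (array([0.50076425, 0.29261147, 0.14194402]), np.float64(0.1371881539719663))
farL2 (array([0.54362124, 0.24802001, 0.14019267]), np.float64(0.017925963185248424))
bin [[ 0.641 -0.204  0.1  ]
 [ 0.618 -0.358  0.1  ]
 [ 0.462 -0.332  0.1  ]
 [ 0.482 -0.162  0.1  ]] [ 0.55057154 -0.26384871  0.1       ]
[np.float64(0.16505633293761085), np.float64(0.15598479780119187), np.float64(0.15867112622013402), np.float64(0.1708093813158737)] [np.float64(-14.695928479521662), np.float64(-98.57369456425205), np.float64(170.39124903878178), np.float64(83.26136548628207)]
```

```bash
python3 - <<'E'
from h import *
T=lambda x,y:(147+(x-520)/3,182+y/3); S=lambda x,y:(400+x/4,320+y/4)
print(tri(S(495,270),T(530,135)),tri(S(103,293),T(690,12)))
s=cv2.imread('pics/scene0.png');t=cv2.imread('pics/top0.png')
out=[]
for base in (0,180):
  th=np.radians(base+38.4);c,sn=np.cos(th),np.sin(th)
  W=lambda p:np.array([[.467+c*x-sn*y,.302+sn*x+c*y,z] for x,y,z in p])
  h=[(55,-70,.04),(55,70,.04),(55,70,.0),(-55,70,0),(-55,-70,0),(55,-70,0),(55,-70,.04)]
  e=[(-55,-70,0),(-55,-70,.008),(-55,70,.008),(-55,70,0)]
  b=[(6,-66,.085),(6,66,.085),(-6,66,.085),(-6,-66,.085),(6,-66,.085)]
  e2=[(55,70,.034),(-55,70,.034)]
  for n,im,(x0,y0,w,hh) in (('scene',s,(400,320,130,95)),('top',t,(145,180,100,95))):
    k=cv2.resize(im[y0:y0+hh,x0:x0+w],None,fx=3,fy=3,interpolation=cv2.INTER_CUBIC)
    for q,col in ((h,(0,0,255)),(e,(0,255,0)),(b,(255,0,0))):
      P=proj(n,W([(x/1000,y/1000,z) for x,y,z in q]));cv2.polylines(k,[np.int32((P-[x0,y0])*3)],0,col,1)
    out.append(k)
cv2.imwrite('pics/ov.png',np.vstack([np.hstack(out[:2]),np.hstack(out[2:])]))
E
```

```text
(array([0.46823335, 0.3893734 , 0.03915273]), np.float64(0.0027120832294549326)) (array([0.55361393, 0.27992679, 0.0395561 ]), np.float64(0.0017307634700292679))
```

View pics/ov.png

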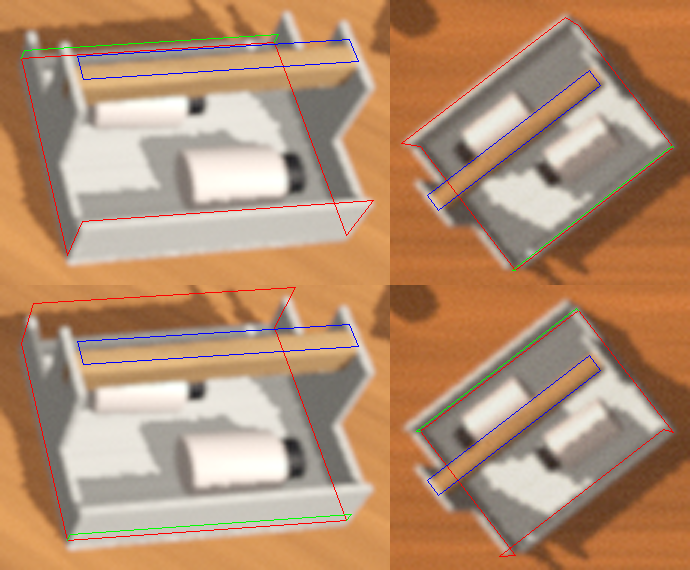

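The top-row hypothesis fits: back wall triangulates at z≈39 mm on the +x/+y side, so tray yaw ≈ 38° and the open front faces the robot. Bar centre is (0.467, 0.302), z≈0.075 as specified. I'll move above the bar with the jaws closing along tray x.

Request:
drive_tool:
  rows:
    - {"x": 0.04, "y": 0.03, "z": 0.0, "spin": 0.1, "fingers": 1}
    - {"x": 0.09, "y": 0.062, "z": 0.01, "spin": 0.2}
    - {"x": 0.14, "y": 0.096, "z": 0.02, "spin": 0.3}
    - {"x": 0.19, "y": 0.13, "z": 0.03, "spin": 0.4}
    - {"x": 0.24, "y": 0.165, "z": 0.05, "spin": 0.489}
    - {"x": 0.28, "y": 0.193, "z": 0.07, "spin": 0.489}
    - {"x": 0.304, "y": 0.21, "z": 0.076, "spin": 0.489}
    - {"x": 0.304, "y": 0.21, "z": 0.076, "spin": 0.489}
    - {"x": 0.304, "y": 0.21, "z": 0.076, "spin": 0.489}

```text
invalid input
```

```bash
python3 - <<'E'
from h import *
from plant import sensors,cams
s=sensors.get_state();print(s['tcp_pos'],s['eef_rot'],s['joints'],s['time_s'])
c=cams.capture("wrist");w=c["pixels"][:,:,::-1]
print(c['T_tool_cam'],c['intrinsics'])
im=np.zeros((480,800,3),np.uint8);im[:,:480]=cv2.resize(w,(480,360)) if 0 else 0
im[:360,:480]=cv2.resize(w,(480,360))
t=cv2.imread('pics/top0.png');im[:320,480:800]=cv2.resize(t[133:237,424:528],(320,320),interpolation=cv2.INTER_CUBIC)
cv2.imwrite('pics/w1.png',im)
E
```

```text
[0.27434206 0.61629247 0.24471785] [ 1.79914939e+02 -7.17228676e-03 -2.40000849e+01] [ 8.25123011e+01  2.05876384e+01  6.39948950e-01 -1.83941870e-02
 -7.01359029e+01 -1.65061285e+01] 0.1
[[ 7.69952989e-04  9.62445782e-01  2.71472880e-01  7.38081043e-02]
 [ 9.99999634e-01 -8.42457743e-04  1.50538771e-04  4.28512858e-04]
 [ 3.73589835e-04  2.71472665e-01 -9.62446078e-01 -1.39215782e-01]
 [ 0.00000000e+00  0.00000000e+00  0.00000000e+00  1.00000000e+00]] [[422.49600604   0.         318.65930321]
 [  0.         422.49600604 243.68752105]
 [  0.           0.           1.        ]]
```

View pics/w1.png

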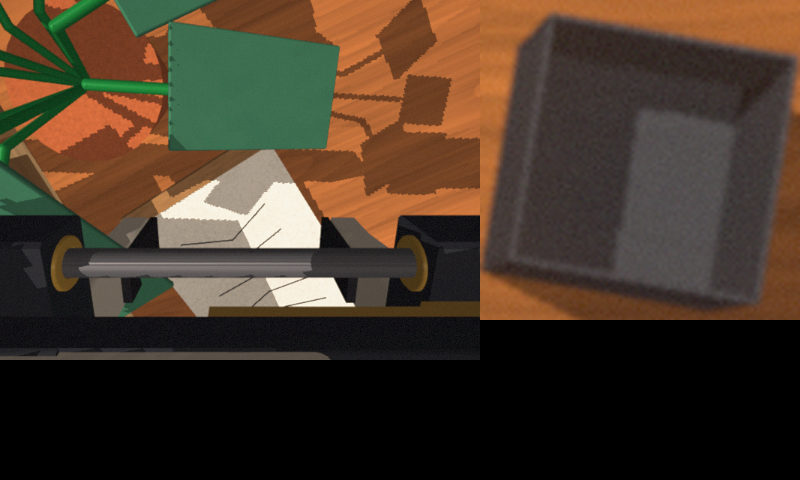

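The call was refused, likely because every row needs all the keys, so I'll send all five. The wrist view shows only the plant and notepad below the gripper. The crop gives the bin's rim corners at about (552,14), (798,58), (757,303) and (510,262). The outer left line is the bin's base, not its rim.

Request:
drive_tool:
  rows:
    - {"x": 0.04, "y": 0.03, "z": 0.0, "spin": 0.1, "fingers": 1}
    - {"x": 0.09, "y": 0.062, "z": 0.01, "spin": 0.2, "fingers": 1}
    - {"x": 0.14, "y": 0.096, "z": 0.02, "spin": 0.3, "fingers": 1}
    - {"x": 0.19, "y": 0.13, "z": 0.03, "spin": 0.4, "fingers": 1}
    - {"x": 0.24, "y": 0.165, "z": 0.05, "spin": 0.489, "fingers": 1}
    - {"x": 0.28, "y": 0.193, "z": 0.07, "spin": 0.489, "fingers": 1}
    - {"x": 0.304, "y": 0.21, "z": 0.076, "spin": 0.489, "fingers": 1}
    - {"x": 0.304, "y": 0.21, "z": 0.076, "spin": 0.489, "fingers": 1}
    - {"x": 0.304, "y": 0.21, "z": 0.076, "spin": 0.489, "fingers": 1}

```text
time_s: 1.27
tcp_pos: [0.4669, 0.3014, 0.1697]
eef_rot: [-180.0, 0.0, -52.0]
contact_force: [0.2, -0.5, 0.8]
gripper_width: 0.0878
gripper_force: 0.0
```

```bash
python3 - <<'E'
from h import *
from plant import sensors,cams
s=sensors.get_state();print(s['tcp_pos'],s['eef_rot'],s['joints'],s['time_s'])
c=cams.capture("wrist");w=c["pixels"][:,:,::-1]
cv2.imwrite('pics/w2.png',w)
B=lambda x,y:(424+(x-480)/3.077,133+y/3.077)
c=np.array([atz('top',*B(*p),.1) for p in ((552,14),(798,58),(757,303),(510,262))])
print('bin',np.round(c,3),np.mean(c,0))
print([np.linalg.norm(c[i]-c[i-1]) for i in range(4)],[np.degrees(np.arctan2(*(c[i]-c[i-1])[[1,0]])) for i in range(4)])
E
```

```text
[0.46692834 0.30138006 0.16966587] [-1.79986958e+02  3.19238799e-03 -5.20351213e+01] [ 5.30298121e+01  1.29877901e+01 -2.05753752e+01  3.68685966e-04
 -5.64234110e+01 -1.50651376e+01] 1.275
bin [[ 0.643 -0.205  0.1  ]
 [ 0.616 -0.36   0.1  ]
 [ 0.462 -0.333  0.1  ]
 [ 0.486 -0.178  0.1  ]] [ 0.55180418 -0.26868224  0.1       ]
[np.float64(0.15913126573130226), np.float64(0.1573850643123471), np.float64(0.1570942949847055), np.float64(0.15667354305006065)] [np.float64(-9.673550135987897), np.float64(-99.79192994967885), np.float64(170.06364648692767), np.float64(80.95307298723456)]
```

View pics/w2.png

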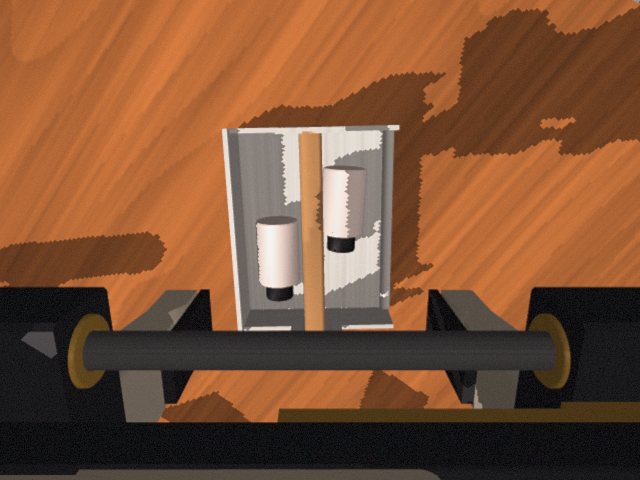

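Wrist view: the bar runs from (311,132) to (314,330), parallel to the jaw plane, with the bottles at (277,258) and (344,208). I'll convert that to an offset in tool axes.

```bash
cat >> h.py <<'E'
TC=np.array([[7.69952989e-04,9.62445782e-01,2.71472880e-01,7.38081043e-02],[9.99999634e-01,-8.42457743e-04,1.50538771e-04,4.28512858e-04],[3.73589835e-04,2.71472665e-01,-9.62446078e-01,-1.39215782e-01]])
def wz(u,v,z):
    d=TC[:,:3]@[(u-318.6593)/422.496,-(v-243.6875)/422.496,-1];e=TC[:,3];return e+d*(z-e[2])/d[2]
E
python3 - <<'E'
from h import *
z=.1697-.085
for p in ((301,132),(321,132),(303,325),(325,325)): print(wz(*p,z))
for p in ((224,130),(398,127),(240,331),(392,324)): print('wall',wz(*p,.1697-.037))
E
```

```text
[ 0.07010987 -0.00870198  0.0847    ]
[0.07011782 0.0015472  0.0847    ]
[-0.03855291 -0.00868674  0.0847    ]
[-0.03854064  0.00412335  0.0847    ]
wall [ 0.070482   -0.05850909  0.1327    ]
wall [0.07236289 0.0495459  0.1327    ]
wall [-0.06736351 -0.05542456  0.1327    ]
wall [-0.06180286  0.05224965  0.1327    ]
```

Request:
drive_tool:
  newtons: 30
  rows:
    - {"x": 0.003, "y": -0.003, "z": 0.02, "spin": -0.018, "fingers": 1}
    - {"x": 0.003, "y": -0.003, "z": 0.055, "spin": -0.018, "fingers": 1}
    - {"x": 0.003, "y": -0.003, "z": 0.08, "spin": -0.018, "fingers": 1}
    - {"x": 0.003, "y": -0.003, "z": 0.094, "spin": -0.018, "fingers": 1}
    - {"x": 0.003, "y": -0.003, "z": 0.094, "spin": -0.018, "fingers": 1}
    - {"x": 0.003, "y": -0.003, "z": 0.094, "spin": -0.018, "fingers": -1}
    - {"x": 0.003, "y": -0.003, "z": 0.094, "spin": -0.018, "fingers": -1}
    - {"x": 0.003, "y": -0.003, "z": 0.094, "spin": -0.018, "fingers": -1}
    - {"x": 0.003, "y": -0.003, "z": 0.094, "spin": -0.018, "fingers": -1}
    - {"x": 0.003, "y": -0.003, "z": 0.094, "spin": -0.018, "fingers": -1}

```text
time_s: 2.58
tcp_pos: [0.4711, 0.3006, 0.0757]
eef_rot: [-180.0, 0.0, -51.0]
contact_force: [-0.0, 0.4, 0.1]
gripper_width: 0.0431
gripper_force: 0.0
```

Request:
drive_tool:
  rows:
    - {"x": 0, "y": 0, "z": 0, "spin": 0, "fingers": -1}
    - {"x": 0, "y": 0, "z": 0, "spin": 0, "fingers": -1}
    - {"x": 0, "y": 0, "z": 0, "spin": 0, "fingers": -1}
    - {"x": 0, "y": 0, "z": 0, "spin": 0, "fingers": -1}
    - {"x": 0, "y": 0, "z": 0, "spin": 0, "fingers": -1}
    - {"x": 0, "y": 0, "z": 0, "spin": 0, "fingers": -1}
    - {"x": 0, "y": 0, "z": -0.002, "spin": 0, "fingers": -1}
    - {"x": 0, "y": 0, "z": -0.005, "spin": 0, "fingers": -1}
    - {"x": 0, "y": 0, "z": -0.01, "spin": 0, "fingers": -1}

```text
time_s: 3.7
tcp_pos: [0.4708, 0.3004, 0.0856]
eef_rot: [180.0, -0.0, -51.0]
contact_force: [-0.5, 0.1, -2.3]
gripper_width: 0.0119
gripper_force: 30.0
```

Grip is firm: width 11.9 mm and the load is about 2 N. Now I'll carry the tray to the bin with gentle ramps.

Request:
drive_tool:
  rows:
    - {"x": 0.005, "y": 0.003, "z": -0.015, "spin": 0, "fingers": -1}
    - {"x": 0.015, "y": 0.008, "z": -0.035, "spin": 0, "fingers": -1}
    - {"x": 0.031, "y": 0.017, "z": -0.06, "spin": 0, "fingers": -1}
    - {"x": 0.051, "y": 0.028, "z": -0.085, "spin": 0, "fingers": -1}
    - {"x": 0.077, "y": 0.041, "z": -0.105, "spin": 0, "fingers": -1}
    - {"x": 0.103, "y": 0.055, "z": -0.12, "spin": 0, "fingers": -1}
    - {"x": 0.128, "y": 0.069, "z": -0.128, "spin": 0, "fingers": -1}
    - {"x": 0.154, "y": 0.083, "z": -0.13, "spin": 0, "fingers": -1}
    - {"x": 0.18, "y": 0.096, "z": -0.13, "spin": 0, "fingers": -1}
    - {"x": 0.206, "y": 0.11, "z": -0.13, "spin": 0, "fingers": -1}

```text
time_s: 4.95
tcp_pos: [0.5152, 0.07, 0.2168]
eef_rot: [-179.9, -0.0, -51.0]
contact_force: [-1.1, -0.2, -2.3]
gripper_width: 0.0118
gripper_force: 30.0
```

Request:
drive_tool:
  rows:
    - {"x": 0.026, "y": 0.014, "z": 0, "spin": 0, "fingers": -1}
    - {"x": 0.051, "y": 0.028, "z": 0, "spin": 0, "fingers": -1}
    - {"x": 0.077, "y": 0.041, "z": 0, "spin": 0, "fingers": -1}
    - {"x": 0.103, "y": 0.055, "z": 0, "spin": 0, "fingers": -1}
    - {"x": 0.128, "y": 0.069, "z": 0, "spin": 0, "fingers": -1}
    - {"x": 0.154, "y": 0.083, "z": 0, "spin": 0, "fingers": -1}
    - {"x": 0.18, "y": 0.096, "z": 0, "spin": 0, "fingers": -1}
    - {"x": 0.206, "y": 0.11, "z": 0, "spin": 0, "fingers": -1}
    - {"x": 0.228, "y": 0.122, "z": 0, "spin": 0, "fingers": -1}
    - {"x": 0.248, "y": 0.133, "z": 0, "spin": 0, "fingers": -1}

```text
time_s: 6.2
tcp_pos: [0.5678, -0.2063, 0.2166]
eef_rot: [-180.0, -0.0, -51.0]
contact_force: [1.2, -0.2, -2.9]
gripper_width: 0.0116
gripper_force: 30.0
```

Request:
drive_tool:
  rows:
    - {"x": 0.016, "y": 0.009, "z": 0, "spin": 0.03, "fingers": -1}
    - {"x": 0.03, "y": 0.016, "z": 0, "spin": 0.08, "fingers": -1}
    - {"x": 0.042, "y": 0.023, "z": 0, "spin": 0.15, "fingers": -1}
    - {"x": 0.05, "y": 0.027, "z": 0, "spin": 0.25, "fingers": -1}
    - {"x": 0.056, "y": 0.03, "z": 0, "spin": 0.36, "fingers": -1}
    - {"x": 0.059, "y": 0.032, "z": 0, "spin": 0.48, "fingers": -1}
    - {"x": 0.06, "y": 0.032, "z": 0, "spin": 0.6, "fingers": -1}
    - {"x": 0.06, "y": 0.032, "z": 0, "spin": 0.72, "fingers": -1}
    - {"x": 0.06, "y": 0.032, "z": 0, "spin": 0.81, "fingers": -1}
    - {"x": 0.06, "y": 0.032, "z": 0, "spin": 0.852, "fingers": -1}

```text
time_s: 7.45
tcp_pos: [0.581, -0.2719, 0.2158]
eef_rot: [180.0, 0.0, -100.0]
contact_force: [-0.3, -0.4, -2.4]
gripper_width: 0.0116
gripper_force: 30.0
```

```bash
python3 - <<'E'
from h import *
from plant import sensors,cams
s=sensors.get_state();print(s['tcp_pos'],s['eef_rot'],s['joints'],s['time_s'],s['gripper_width'],s['contact_force'])
a=cams.capture("top")["pixels"][:,:,::-1];b=cams.capture("scene")["pixels"][:,:,::-1]
np.save('a.npy',a)
im=np.zeros((400,800,3),np.uint8)
im[:,:400]=cv2.resize(a[115:255,400:540],(400,400),interpolation=cv2.INTER_CUBIC)
im[:,400:]=cv2.resize(b[130:310,65:245],(400,400),interpolation=cv2.INTER_CUBIC)
cv2.imwrite('pics/over.png',im)
E
```

```text
[ 0.58099412 -0.2719094   0.21577477] [ 1.79997925e+02  2.38141724e-03 -1.00023511e+02] [-7.68389246e+00  1.85371699e+01 -6.24997229e+00 -2.71417229e-03
 -6.52148344e+01 -2.33848069e+00] 7.45 0.011618508199350112 [-0.26547289 -0.43250108 -2.35144967]
```

View pics/over.png

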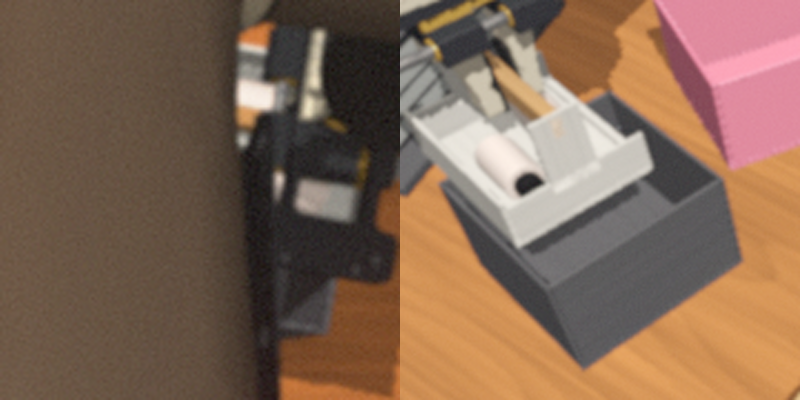

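The tray is over the bin, with its front toward the robot's side, its back over the far (+x) rim and a bottle at its back wall. Side clearance is only 6 mm, so I'll check alignment with model overlays.

```bash
python3 - <<'E'
from h import *
from plant import sensors,cams
s=sensors.get_state();p=s['tcp_pos']
w=cams.capture("wrist")["pixels"][:,:,::-1];b=cams.capture("scene")["pixels"][:,:,::-1]
def rot(c,a,P):
    a=np.radians(a);P=np.array(P,float)/1000;return np.c_[c[0]+np.cos(a)*P[:,0]-np.sin(a)*P[:,1],c[1]+np.sin(a)*P[:,0]+np.cos(a)*P[:,1],P[:,2]]
bin_=rot((.552,-.268),-9.8,[(80,80,100),(80,-80,100),(-80,-80,100),(-80,80,100),(80,80,100),(80,80,0)])
zz=(p[2]-.075)*1000
tr=rot(p,-10,[(-55,70,zz),(55,70,zz),(55,70,zz+40),(55,-70,zz+40),(55,-70,zz),(55,70,zz)])
k=cv2.resize(b[150:310,65:245],None,fx=3.0,fy=3.0,interpolation=cv2.INTER_CUBIC)
for q,c in((bin_,(0,255,255)),(tr,(0,0,255))): cv2.polylines(k,[np.int32((proj('scene',q)-[65,150])*3)],0,c,1)
def pw(P):
    t=R.from_euler('xyz',s['eef_rot'],degrees=True).inv().apply(P-p);c=(t-TC[:,3])@TC[:,:3];return np.c_[318.6593-422.496*c[:,0]/c[:,2],243.6875+422.496*c[:,1]/c[:,2]]
w=np.ascontiguousarray(w)
for q,c in((bin_[:5],(0,255,255)),(tr,(0,0,255))): cv2.polylines(w,[np.int32(pw(q))],0,c,1)
wc=w[60:400,180:440]
im=np.zeros((480,800,3),np.uint8);im[:,:540]=k;im[:340,540:800]=wc
cv2.imwrite('pics/ov2.png',im)
E
```

```text
(no output)
```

View pics/ov2.png

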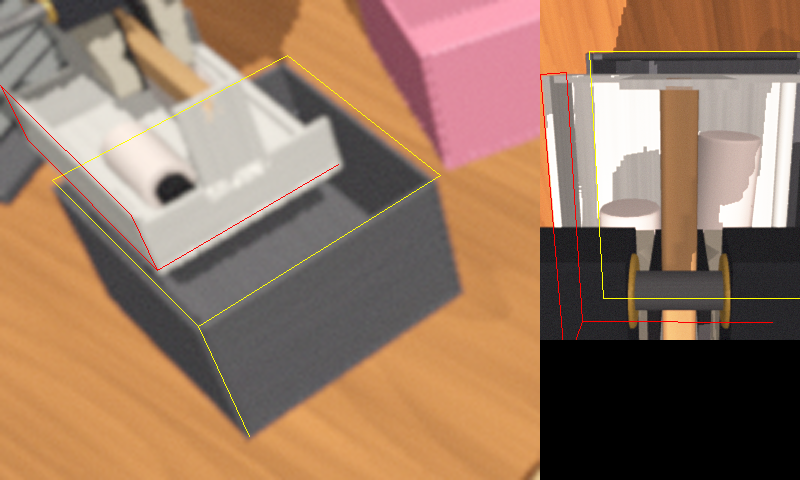

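Both overlays agree with the pictures to about 1–2 px, and the tray is centred between the bin sides to ~1 mm. The moves can't tilt the tool. So I'll set the tray's rear underside on the far rim, ease the grip, and carry the bar down an arc around the rim so the tray pivots front-down inside the mouth.

Request:
drive_tool:
  rows:
    - {"x": 0, "y": 0, "z": 0.008, "spin": 0, "fingers": -1}
    - {"x": 0, "y": 0, "z": 0.02, "spin": 0, "fingers": -1}
    - {"x": 0, "y": 0, "z": 0.03, "spin": 0, "fingers": -1}
    - {"x": 0, "y": 0, "z": 0.036, "spin": 0, "fingers": -1}
    - {"x": 0, "y": 0, "z": 0.036, "spin": 0, "fingers": -1}

```text
time_s: 8.28
tcp_pos: [0.5807, -0.2718, 0.1788]
eef_rot: [179.9, -0.0, -99.8]
contact_force: [-0.3, -1.2, -1.9]
gripper_width: 0.0117
gripper_force: 30.0
```

Request:
drive_tool:
  newtons: 8
  rows:
    - {"x": 0, "y": 0, "z": 0, "spin": 0, "fingers": -1}
    - {"x": 0, "y": 0, "z": 0, "spin": 0, "fingers": -1}
    - {"x": 0, "y": 0, "z": 0.002, "spin": 0, "fingers": -1}
    - {"x": 0, "y": 0.001, "z": 0.004, "spin": 0, "fingers": -1}
    - {"x": 0, "y": 0.003, "z": 0.006, "spin": 0, "fingers": -1}
    - {"x": 0, "y": 0.006, "z": 0.008, "spin": 0, "fingers": -1}
    - {"x": 0, "y": 0.006, "z": 0.008, "spin": 0, "fingers": -1}

```text
time_s: 9.15
tcp_pos: [0.5753, -0.2709, 0.1718]
eef_rot: [-179.9, -0.0, -99.8]
contact_force: [0.6, 0.6, 1.0]
gripper_width: 0.013
gripper_force: 8.0
```

Contact: reaction is about 3 N and the width opened to 13 mm, so the bar is rotating in the pads as intended. Continuing the arc.

Request:
drive_tool:
  rows:
    - {"x": 0, "y": 0.003, "z": 0.002, "spin": 0, "fingers": -1}
    - {"x": 0, "y": 0.006, "z": 0.005, "spin": 0, "fingers": -1}
    - {"x": 0, "y": 0.009, "z": 0.008, "spin": 0, "fingers": -1}
    - {"x": 0, "y": 0.012, "z": 0.011, "spin": 0, "fingers": -1}
    - {"x": 0, "y": 0.012, "z": 0.011, "spin": 0, "fingers": -1}

```text
time_s: 9.78
tcp_pos: [0.5628, -0.2687, 0.1602]
eef_rot: [180.0, 0.0, -99.8]
contact_force: [1.2, -0.4, 0.9]
gripper_width: 0.016
gripper_force: 8.0
```

Request:
drive_tool:
  rows:
    - {"x": 0, "y": 0.003, "z": 0.003, "spin": 0, "fingers": -1}
    - {"x": 0, "y": 0.006, "z": 0.007, "spin": 0, "fingers": -1}
    - {"x": 0, "y": 0.009, "z": 0.012, "spin": 0, "fingers": -1}
    - {"x": 0, "y": 0.012, "z": 0.016, "spin": 0, "fingers": -1}
    - {"x": 0, "y": 0.014, "z": 0.02, "spin": 0, "fingers": -1}
    - {"x": 0, "y": 0.014, "z": 0.02, "spin": 0, "fingers": -1}

```text
time_s: 10.52
tcp_pos: [0.5489, -0.2663, 0.1401]
eef_rot: [179.9, 0.0, -99.8]
contact_force: [0.0, 0.3, 1.0]
gripper_width: 0.0192
gripper_force: 8.0
```

```bash
python3 - <<'E'
from h import *
from plant import cams
b=cams.capture("scene")["pixels"][:,:,::-1]
cv2.imwrite('pics/tilt.png',cv2.resize(b[140:310,65:265],None,fx=3,fy=3,interpolation=cv2.INTER_CUBIC))
E
```

```text
(no output)
```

View pics/tilt.png

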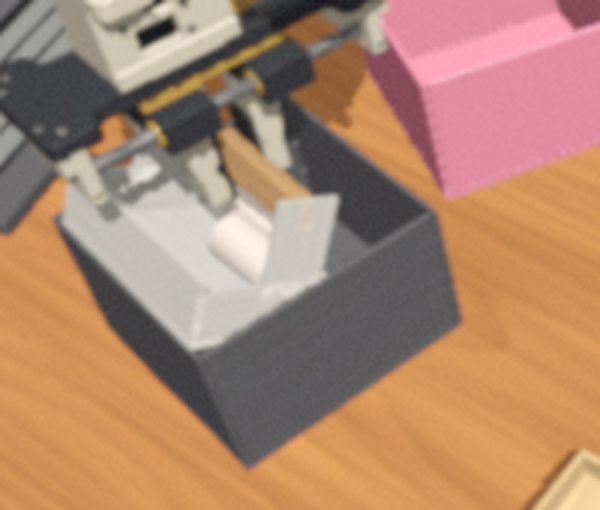

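The tray is pivoting on the rim, front down about 24°. The bottle at (240,245) has rolled forward but is still in, so I'll go on toward 40°.

Request:
drive_tool:
  rows:
    - {"x": 0, "y": 0.003, "z": 0.005, "spin": 0, "fingers": -1}
    - {"x": 0, "y": 0.006, "z": 0.01, "spin": 0, "fingers": -1}
    - {"x": 0, "y": 0.009, "z": 0.016, "spin": 0, "fingers": -1}
    - {"x": 0, "y": 0.011, "z": 0.022, "spin": 0, "fingers": -1}
    - {"x": 0, "y": 0.011, "z": 0.022, "spin": 0, "fingers": -1}
    - {"x": 0, "y": 0.011, "z": 0.022, "spin": 0, "fingers": -1}

```text
time_s: 11.32
tcp_pos: [0.5387, -0.2645, 0.1185]
eef_rot: [180.0, -0.0, -99.8]
contact_force: [-0.1, 0.7, -2.2]
gripper_width: 0.0118
gripper_force: 8.0
```

```bash
python3 - <<'E'
from h import *
from plant import cams
b=cams.capture("scene")["pixels"][:,:,::-1]
o=np.zeros((520,800,3),np.uint8)
o[:,:400]=cv2.resize(b[180:310,90:190],(400,520),interpolation=cv2.INTER_CUBIC)
w=cams.capture("wrist")["pixels"][:,:,::-1];o[:300,400:]=cv2.resize(w,(400,300))
cv2.imwrite('pics/tilt2.png',o)
E
```

```text
(no output)
```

View pics/tilt2.png

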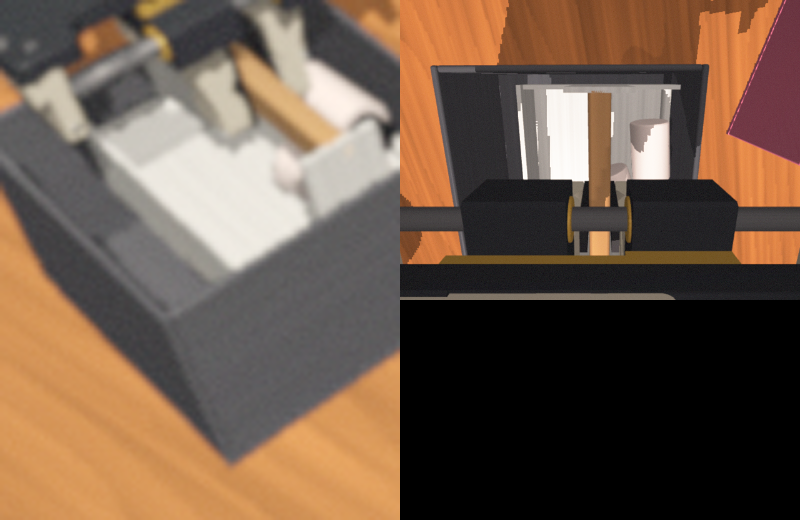

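At about 40° the rear edge slid off the rim. The tray is back upright in the grip (11.8 mm, 2.2 N), inside the bin mouth, with both bottles still in it: the wrist view shows them at (650,145) and (620,172). The slow tilt only let them creep up to the bead. I'll lift out and retry with the rim nearer mid-tray, so there is more rear overlap, tilt to about 30° and give short jerks backward to carry them over the bead.

Request:
drive_tool:
  newtons: 30
  rows:
    - {"x": 0, "y": 0, "z": 0, "spin": 0, "fingers": -1}
    - {"x": 0, "y": 0, "z": -0.005, "spin": 0, "fingers": -1}
    - {"x": 0, "y": 0, "z": -0.015, "spin": 0, "fingers": -1}
    - {"x": 0, "y": 0, "z": -0.03, "spin": 0, "fingers": -1}
    - {"x": 0, "y": 0, "z": -0.048, "spin": 0, "fingers": -1}
    - {"x": 0, "y": 0, "z": -0.066, "spin": 0, "fingers": -1}
    - {"x": 0, "y": 0, "z": -0.081, "spin": 0, "fingers": -1}
    - {"x": 0, "y": 0, "z": -0.091, "spin": 0, "fingers": -1}
    - {"x": 0, "y": 0, "z": -0.096, "spin": 0, "fingers": -1}
    - {"x": 0, "y": 0, "z": -0.096, "spin": 0, "fingers": -1}

```text
time_s: 12.68
tcp_pos: [0.5386, -0.2645, 0.2146]
eef_rot: [180.0, 0.0, -99.8]
contact_force: [0.1, -0.6, -2.9]
gripper_width: 0.0118
gripper_force: 30.0
```

Request:
drive_tool:
  rows:
    - {"x": 0, "y": -0.001, "z": 0, "spin": 0, "fingers": -1}
    - {"x": 0, "y": -0.004, "z": 0, "spin": 0, "fingers": -1}
    - {"x": 0, "y": -0.011, "z": 0, "spin": 0, "fingers": -1}
    - {"x": 0, "y": -0.02, "z": 0, "spin": 0, "fingers": -1}
    - {"x": 0, "y": -0.03, "z": 0, "spin": 0, "fingers": -1}
    - {"x": 0, "y": -0.04, "z": 0, "spin": 0, "fingers": -1}
    - {"x": 0, "y": -0.048, "z": 0, "spin": 0, "fingers": -1}
    - {"x": 0, "y": -0.053, "z": 0, "spin": 0, "fingers": -1}
    - {"x": 0, "y": -0.055, "z": 0, "spin": 0, "fingers": -1}
    - {"x": 0, "y": -0.055, "z": 0, "spin": 0, "fingers": -1}

```text
time_s: 13.92
tcp_pos: [0.5927, -0.2739, 0.2145]
eef_rot: [180.0, 0.0, -99.8]
contact_force: [-0.2, 0.1, -2.5]
gripper_width: 0.012
gripper_force: 30.0
```

```bash
python3 - <<'E'
from h import *
from plant import sensors,cams
s=sensors.get_state();p=s['tcp_pos'];print(p,s['eef_rot'],s['contact_force'],s['moment'])
b=cams.capture("scene")["pixels"][:,:,::-1];cv2.imwrite('pics/re.png',b)
# compare with the pre-tilt look: shift of tray end region by template matching against predicted shift
o=cv2.imread('pics/scene0.png')
g=cv2.cvtColor(np.ascontiguousarray(b),cv2.COLOR_BGR2GRAY);
th=np.radians(-10);u=np.array([np.cos(th),np.sin(th),0]);v=np.array([-u[1],u[0],0]);z=np.array([0,0,1])
for n,q in dict(rearbot=p+.055*u+.07*v-.075*z,reartop=p+.055*u+.07*v-.035*z,frontbot=p-.055*u+.07*v-.075*z,uprtop=p+.07*v+.015*z).items(): print(n,np.round(proj('scene',q),1))
for y in range(165,262,6): print(y,' '.join('%3d'%k for k in g[y,75:200:5]))
E
```

```text
[ 0.59274968 -0.27385178  0.21453521] [ 1.79993582e+02  2.93530106e-03 -9.97995430e+01] [-0.23518152  0.12746907 -2.45372772] [ 0.10758588 -0.05847757  0.08612316]
rearbot [110.8 244.8]
reartop [101.8 226.5]
frontbot [172.  208.9]
uprtop [125.  182.5]
165 128  94 121 118 163 111 157  84 192 169 118 102 105  99 105 109 126 157 160 158 157 161 162  93  94
171 121 119 120 197 197  60 180 178 192 196 236 189 100 103 102 108 124 135 164 158 162 158 156 156  93
177 157 105 122 133 196 196  89 167 184 175 232 241 231 173 148  98  93  77  89 159 164 155 161 161 141
183 134 196 203 194 162 196 131 134 134 186 185 234 225 155 191  91  90  92  63  65 123 162 165 158 161
189 197 196 199 197 209 159 161 165 155 154 207 170 196 186  38 173  88  89  66  63  65  81 142 163 164
195 198 195 222 227 229 228 226 230 224 199 199 176 198 200 155 213 225  97 165  67  64  65  66 119 153
201 203 227 228 230 227 229 229 230 199 192 198 199 200 198 175 137 227 205 198 148  65  66  63  63  79
207 148 177 231 230 229 229 228 232 230 218 200 198 199 200 202 204 198 199 197 198  62  63  66  63  68
213 149 150 153 
[... 219 characters left out ...]
 230 231 224 200 198 197 200 199 205 148  73  86 115 114 114 113 114  89  88
231 155 154 159 157  88 147 195 198 197 197 198 197 206 150  70  86 114 114 117 113 116  92  91  91  93
237 152 161 156 153 111  73 148 213 199 197 208 139  71  80 115 114 114 112 116  94  90  91  92  93  90
243 156 151 156 164 157  63  63 184 207 134  70  75 114 113 114 114 113  95  90  89  89  91  88  93  88
249 155 152 155 155 162 152  61  61  64 102 109 117 115 116 113  99  92  95  91  93  92  94  90  89  89
255 162 159 152 158 158 154 153  63  67  65  91  96 112 100  91  92  91  94  90  93  91  92  95  91  89
261 158 158 159 161 155 161 160 155  67  64  67  79  89  93  94  95  92  94  92  89  92  90  88  91  94
```

The tray is aligned again: predicted corners agree with the image edges within a few px, and the load is 2.5 N. I'll lower to just above the rim, ease the grip, then tilt quickly to about 30° and jerk along the floor slope.

Request:
drive_tool:
  rows:
    - {"x": 0, "y": 0, "z": 0.008, "spin": 0, "fingers": -1}
    - {"x": 0, "y": 0, "z": 0.02, "spin": 0, "fingers": -1}
    - {"x": 0, "y": 0, "z": 0.03, "spin": 0, "fingers": -1}
    - {"x": 0, "y": 0, "z": 0.037, "spin": 0, "fingers": -1}
    - {"x": 0, "y": 0, "z": 0.037, "spin": 0, "fingers": -1}

```text
time_s: 14.6
tcp_pos: [0.5925, -0.2737, 0.1787]
eef_rot: [180.0, -0.0, -99.8]
contact_force: [-5.4, 4.8, 10.2]
gripper_width: 0.0114
gripper_force: 30.0
```

Request:
drive_tool:
  newtons: 8
  rows:
    - {"x": 0, "y": 0, "z": 0, "spin": 0, "fingers": -1}
    - {"x": 0, "y": 0, "z": 0.002, "spin": 0, "fingers": -1}
    - {"x": 0, "y": 0.012, "z": 0.009, "spin": 0, "fingers": -1}
    - {"x": 0, "y": 0.024, "z": 0.018, "spin": 0, "fingers": -1}
    - {"x": 0, "y": 0.033, "z": 0.029, "spin": 0, "fingers": -1}
    - {"x": 0, "y": 0.033, "z": 0.029, "spin": 0, "fingers": -1}

```text
time_s: 15.35
tcp_pos: [0.5587, -0.268, 0.1473]
eef_rot: [179.8, 0.0, -99.8]
contact_force: [-1.9, 1.4, 3.0]
gripper_width: 0.0184
gripper_force: 8.0
```

Request:
drive_tool:
  rows:
    - {"x": 0, "y": 0.003, "z": 0.005, "spin": 0, "fingers": -1}
    - {"x": 0, "y": 0.003, "z": 0.005, "spin": 0, "fingers": -1}
    - {"x": 0, "y": -0.014, "z": -0.004, "spin": 0, "fingers": -1}
    - {"x": 0, "y": 0.003, "z": 0.005, "spin": 0, "fingers": -1}
    - {"x": 0, "y": -0.014, "z": -0.004, "spin": 0, "fingers": -1}
    - {"x": 0, "y": 0.003, "z": 0.005, "spin": 0, "fingers": -1}
    - {"x": 0, "y": 0.003, "z": 0.005, "spin": 0, "fingers": -1}

```text
time_s: 16.23
tcp_pos: [0.5528, -0.267, 0.1419]
eef_rot: [179.5, 0.0, -99.9]
contact_force: [-12.5, 3.4, 3.9]
gripper_width: 0.0201
gripper_force: 8.0
```

```bash
cat > st.py <<'E'
from h import *
from plant import sensors,cams
import sys
s=sensors.get_state();p=s['tcp_pos'];print(p,s['contact_force'],s['gripper_width'],s['time_s'])
b=np.ascontiguousarray(cams.capture("scene")["pixels"][:,:,::-1]);cv2.imwrite(f'pics/{sys.argv[1]}.png',b)
# bottle plastic is warm pinkish white: R clearly > B and bright; metal is neutral grey
i=b.astype(int);d=i[...,2]-i[...,0]
m=((i[...,2]>150)&(d>8)&(d<50)).astype(np.uint8);m[:, :60]=0;m[:,250:]=0;m[:140]=0;m[320:]=0
n,l,st,c=cv2.connectedComponentsWithStats(m)
for k in range(1,n):
    if st[k,4]>12: print(st[k],np.round(c[k]),b[l==k].mean(0)[::-1])
E
python3 st.py a1
```

```text
[ 0.55277209 -0.26699365  0.14186869] [-12.49301943   3.38416196   3.94760301] 0.02006462169531877 16.225
[  78  140   64   31 1114] [110. 152.] [194.53770197 185.62567325 167.13105925]
[183 140   9  18 107] [187. 150.] [181.51401869 166.28971963 150.75700935]
[145 173  15  25 181] [153. 185.] [192.56906077 183.38121547 164.45303867]
[ 95 188  10   7  27] [100. 191.] [165.11111111 153.59259259 146.18518519]
[  81  190   96   68 3472] [128. 224.] [203.14458525 197.87759217 188.56739631]
[104 192  12  10  82] [109. 197.] [189.20731707 184.08536585 175.92682927]
```

```bash
cat > asc.py <<'E'
import cv2,sys,numpy as np
b=cv2.imread('pics/%s.png'%sys.argv[1]).astype(int)
x0,x1,y0,y1=map(int,sys.argv[2:6])
b=cv2.GaussianBlur(b.astype(np.uint8),(3,3),0).astype(int)
for y in range(y0,y1,2):
    L=''
    for x in range(x0,x1):
        B,G,r=b[y,x];d=r-B
        L+='#' if r<50 else '.' if r<130 and d<30 else 'w' if d>45 else 'o' if (d>=16 and r>150) else '+' if r<215 else '*'
    print(y,L)
E
python3 - <<'E'
import cv2
s=cv2.imread('pics/scene0.png')
for x,y in ((478,378),(448,357),(440,370),(435,385),(460,395)): print(s[y,x][::-1])
E
python3 asc.py a1 70 190 168 262
```

```text
[255 253 244]
[253 240 231]
[233 230 221]
[163 159 152]
[202 198 191]
168 .............................+ooooooooo+..........+wwwwwwwwwwwwwwwww++++++++++ww.............+wwwwwwwwwwwwwwwwwwwwwwwwww
170 ...............................+ooo+..........wwwwwwwwwwwwwwwwwwww+++++++....+ww+..........+wwwwwwwwwwwwwwwwwwwwwwwwwwww
172 ..........................................+wwwwwwwwwww+......++++++++.........++...........+wwwwwwwwwwwwwwwwwwwwwwwwwwww
174 .......................................+wwwwwwwwww+.............+++.......++oooo..............+wwwwwwwwwwwwwwwwwwwwwwwww
176 ...................................#.+wwwwwwww+..................+www+.....oooooo+...............+wwwwwwwwwwwwwwwwwwwwww
178 ...............................++..##.+www+.....................+wwwww+.#...ooooooooo+.............+wwwwwwwwwwwwwwwwwwww
180 .............................wwwww+.....+++......................+wwww+.###..oooooooooo...............+wwwwwwwwwwwwwwwww
182 ...........................wwwwwwww+....wwwww.....................+++...###...ooooooooo+................+wwwwwwwwwwwwwww
184 .........................+
[... 4144 characters left out ...]
.+++++++++**+++++++++++++++++++............................................
252 wwwwwwwwwwwwwwwwwwwwwwwwwwwwwwwwwww+............+++++++++++++++++++++++++...............................................
254 wwwwwwwwwwwwwwwwwwwwwwwwwwwwwwwwwwwww+............++++**++++++++++++++..................................................
256 wwwwwwwwwwwwwwwwwwwwwwwwwwwwwwwwwwwwwww+............+++++++++++++++.....................................................
258 wwwwwwwwwwwwwwwwwwwwwwwwwwwwwwwwwwwwwwwww+..............................................................................
260 wwwwwwwwwwwwwwwwwwwwwwwwwwwwwwwwwwwwwwwwwww+............................................................................
```

```bash
python3 - <<'E'
from h import *
p=np.array([.5528,-.267,.1419]);a=np.radians(-9.8);u=np.array([np.cos(a),np.sin(a),0]);v=np.array([-u[1],u[0],0]);z=np.array([0,0,1.])
for t in (22,27,32):
  T=np.radians(t);f=-u*np.cos(T)-z*np.sin(T);n=-u*np.sin(T)+z*np.cos(T)
  q=lambda X,Y,Z:np.round(proj('scene',p+f*(-X)+v*Y+n*(Z-.0757))).tolist()
  print(t,'rearTop',q(.055,.07,.04),q(.055,-.07,.04),'rearbot',q(.055,.07,0),'frontend',q(-.055,.07,.034),'upr',q(-.018,.07,.085),q(.018,.07,.085))
  print('  bottle x=-.035,-.01,.02,.038 y=.03',[q(x,.03,.019) for x in(-.035,-.01,.02,.038)],'y=0',[q(x,0,.019) for x in(-.035,-.01,.02,.038)])
E
```

```text
22 rearTop [131.0, 238.0] [88.0, 196.0] rearbot [130.0, 259.0] frontend [190.0, 226.0] upr [174.0, 205.0] [155.0, 209.0]
  bottle x=-.035,-.01,.02,.038 y=.03 [[166.0, 225.0], [153.0, 228.0], [137.0, 232.0], [127.0, 234.0]] y=0 [[156.0, 216.0], [144.0, 219.0], [128.0, 223.0], [118.0, 225.0]]
27 rearTop [130.0, 236.0] [86.0, 194.0] rearbot [126.0, 257.0] frontend [187.0, 229.0] upr [175.0, 206.0] [155.0, 208.0]
  bottle x=-.035,-.01,.02,.038 y=.03 [[163.0, 227.0], [151.0, 229.0], [135.0, 231.0], [125.0, 233.0]] y=0 [[154.0, 218.0], [141.0, 220.0], [125.0, 222.0], [115.0, 224.0]]
32 rearTop [128.0, 234.0] [84.0, 192.0] rearbot [123.0, 256.0] frontend [185.0, 232.0] upr [175.0, 207.0] [156.0, 207.0]
  bottle x=-.035,-.01,.02,.038 y=.03 [[160.0, 228.0], [148.0, 229.0], [132.0, 231.0], [122.0, 232.0]] y=0 [[151.0, 220.0], [138.0, 221.0], [123.0, 222.0], [113.0, 222.0]]
```

One bottle is still visible at about (149,219), against the bead. The other isn't visible behind it. I'll settle, read the force, then give larger, faster jerks along the slope.

Request:
drive_tool:
  rows:
    - {"x": 0, "y": 0, "z": 0, "spin": 0, "fingers": -1}
    - {"x": 0, "y": 0, "z": 0, "spin": 0, "fingers": -1}

```text
time_s: 16.52
tcp_pos: [0.553, -0.2671, 0.1422]
eef_rot: [179.5, 0.0, -99.9]
contact_force: [-13.0, 4.6, 4.7]
gripper_width: 0.0204
gripper_force: 8.0
```

Request:
drive_tool:
  rows:
    - {"x": 0, "y": 0.004, "z": 0.003, "spin": 0, "fingers": -1}
    - {"x": 0, "y": 0.004, "z": 0.003, "spin": 0, "fingers": -1}
    - {"x": 0, "y": -0.024, "z": -0.014, "spin": 0, "fingers": -1}
    - {"x": 0, "y": 0.004, "z": 0.003, "spin": 0, "fingers": -1}
    - {"x": 0, "y": 0.004, "z": 0.003, "spin": 0, "fingers": -1}

```text
time_s: 17.15
tcp_pos: [0.5519, -0.2668, 0.1394]
eef_rot: [179.9, 0.0, -99.8]
contact_force: [-0.8, 0.8, 0.2]
gripper_width: 0.0298
gripper_force: 0.0
```

```bash
python3 st.py a2 | head -1; python3 asc.py a2 115 190 190 232
```

```text
[ 0.55188052 -0.26677204  0.13941378] [-0.8030456   0.77347885  0.15351715] 0.029808755612070602 17.15
190 w...................+..+wwww+....####..+oooooooo.....................+wwwww
192 +...........+++++....+wwwwwwwww+..####..oooooooo+......................+www
194 .........++ooooooo..wwwwwwwwwwwwww+.###..ooooooo+.........................+
196 .......++ooooooooo++wwwwwwwwwwwwwwww+.#...oooo+............................
198 ........oooooooooo+.+wwwwwwwwwwwwwwwwww....................................
200 +++....++ooooooooo+..wwwwwwwwwwwwwwwwwwww+.................................
202 ***+++++++ooooooooooo++owwwwwwwwwwwwwwwwwwwww+.............................
204 ******+++o+ooooooooooo+++.wwwwwwwwwwwwwwwwwwwww+...........................
206 ********++ooooooooooooo.....+wwwwwwwwwwwwwwwwwwwww+........................
208 ***********++oooooooooo........+wwwwwwwwwwwwwwwwwwwwwooo++.................
210 **************ooooooo.............wwwwwwwwwwwwwwwwwwwwwoooooo..............
212 *****************oo.................+wwwwwwwwwwwwwwwwwwwwooooooo+..........
214 ******************+++..................+wwwwwwwwwwwwwwwwwwwwoooooooo.......
216 *********************+++..................+wwwwwwwwwwwwwwwwwwwwoooooooo+...
218 ************************+++..................wwwwwwwwwwwwwwwwwwwwwoooooooo.
220 **************************++++.................+wwwwwwwwwwwwwwwwwwwoooooooo
222 *****************************++++.................+wwwwwwwwwwwwwwooo++++++.
224 ********************************++++.................+wwwwwwwwwwoo+++++++..
226 **********************************++++.................+wwwwwwoo+++++......
228 *************************************++++.................+ooo++++.........
230 +**************************************+++...............++++++............
```

```bash
python3 asc.py a2 60 195 150 265
```

```text
150 .......++++++++.++++++++++ooooooooooooo++....+ooooo+...#####..+oooooooooooooooooooo+.........#######.wwwwwwwwwwwwwww+.......+ooooooowww
152 .....++++++++.+++++++++.++oooooooooooooooooo+ooo+..######....oooooooooooooooooooooo...........++..##...wwwwwwwwwww+.........+ooooooooww
154 ....+++++++.+++++++++.++++ooooooooooooooooooooooo..##....ooooooooooooooooooooooo..........+wwwwww.........wwww+........+wwwooooooooooow
156 ..+++++++..++++++++..++++++ooooooooooooooooooooooo...oooooooooooooooooooooooo+........++wwwwwww+....................+wwwwwwwwoooooooo+w
158 +++++++..++++++++..+++++++...++oooooooooooooooooooooooooooooooooooooooooo+........+wwwwwwww+....................+wwwwwwwwwwwwwwooooo++w
160 +++++.......+++...+++..........++oooooooooooooooooooooooooooooooooooo+.........+wwwwwwww+.....................+wwwwwwwwwwwwwwwwww+++www
162 +++...............................+oooooooooooooooooooooooooooooo+.........wwwwwwwwww...++.....................wwwwwwwwwwwwwwwwwwwwwwww
164 ....................................+oooooooooooooooooooooooo+.........+wwwwwwwww+.....+wwww+..................+wwww
[... 6319 characters left out ...]

256 wwwwwwwwwwwwwwwwwwwwwwwwwwwwwwwwwwwwwwwwwwwwwwwww+.....................+oo++...........................................................
258 wwwwwwwwwwwwwwwwwwwwwwwwwwwwwwwwwwwwwwwwwwwwwwwwwww+...................+++.............................................................
260 wwwwwwwwwwwwwwwwwwwwwwwwwwwwwwwwwwwwwwwwwwwwwwwwwwwww+.................................................................................
262 wwwwwwwwwwwwwwwwwwwwwwwwwwwwwwwwwwwwwwwwwwwwwwwwwwwwwww+...............................................................................
264 wwwwwwwwwwwwwwwwwwwwwwwwwwwwwwwwwwwwwwwwwwwwwwwwwwwwwwwww............................................................................+w
```

The bar has popped out of the light grip: force is 0, width 30 mm. The floor appears steep and front-down, and no bottle is visible in the tray. I'll hold the fingers partly open, let it settle, and look with numeric maps.

Request:
drive_tool:
  rows:
    - {"x": 0, "y": 0, "z": 0, "spin": 0, "fingers": -0.2}
    - {"x": 0, "y": 0, "z": 0, "spin": 0, "fingers": -0.2}
    - {"x": 0, "y": 0, "z": 0, "spin": 0, "fingers": -0.2}

```text
time_s: 17.58
tcp_pos: [0.554, -0.2672, 0.1409]
eef_rot: [-179.9, -0.0, -99.8]
contact_force: [-0.2, 0.2, 1.5]
gripper_width: 0.0347
gripper_force: 0.8
```

```bash
python3 st.py a3 | head -1; python3 asc.py a3 85 195 186 256; python3 - <<'E'
from plant import cams
import cv2,subprocess
w=cams.capture('wrist')['pixels'][:,:,::-1];cv2.imwrite('pics/wr3.png',w)
cv2.imwrite('pics/wr3s.png',cv2.resize(w,(160,120),interpolation=cv2.INTER_AREA))
print(subprocess.run('python3 asc.py wr3s 20 140 10 110',shell=True,capture_output=True,text=True).stdout)
E
```

```text
[ 0.55399554 -0.26718596  0.14090289] [-0.19827892  0.1852897   1.53682167] 0.0346828052118413 17.575
186 ..........wwwwwwww+.+wwwww...........................++......#####..oooooooo+.................wwwwwwwwwwwwwwww
188 ........+wwwwwwwwwo+++oowww.........................+++.......####..+oooooooo+..................+wwwwwwwwwwwww
190 ......+wwwwwwwwwo++++...wwww......................+++++oowwww+..###..+oooooooo.....................+wwwwwwwwww
192 .+oooowwwwwooo+++......+++w+............+.......+++++oowwwwwwwww.###..oooooooo+......................+wwwwwwww
194 oooooooo+++++++...++ooo++++..........++oooooo..++++ooowwwwwwwwwww+.....oooooo+..........................+wwwww
196 ooooooooo++...+wwwoo**++++++++++++++ooooooooo+..++oowwwwwwwwwwwwwwww+...+++...............................+www
198 ooooooooo++wwwww+o++****+++++++++++oooooooooo+...+ooowwwwwwwwwwwwwwwww++.....................................+
200 oooooooooowwww+o+++++++++++++++++++oooooooooo+...+++ooowwwwwwwwwwwwwwwwwwww+..................................
202 wwoooooooooooo++++++++++++++****+++oooooooooooo++++++++oowwwwwwwwwwwwwwwww
[... 8531 characters left out ...]
.+***+++++++++++++++++++ooo+.....++..######################################
100 #####################################..+++...+****++++++++++++++++++++++++...+++..###.+wwwwwwwwwwwwwwwwwwwwwwwwwwwwwwwww
102 ############.+wwwwwwwwwwwwwwwwwwwwwwwwwwwwwwwwwwwwwwwwwwwwwwwwwwwwwwwwwwwwwwwwwwwwwwwwwwwwwwwwwwwwwwwwwwwwwwwwwwwwwwwwww
104 ###########.+wwwwwwwwwwwwwwwwwwwwwwwwwwwwwwwwwwwwwwwwwwwwwwwwwwwwwwwwwwwwwwwwwwwwwwwwwwwwwwwwwwwwwwwwwwwwwwwwwwwwwwwwwww
106 #############...........................................................................................................
108 ########################################################################################################################
```

```bash
cat > fit.py <<'E'
from h import *
import sys
a=np.radians(-9.8);U=np.array([np.cos(a),np.sin(a),0]);V=np.array([-U[1],U[0],0]);Z=np.array([0,0,1.]);C=np.array([.552,-.268,0])
def box(x0,x1,y0,y1,z0,z1): return np.array([(x,y,z) for x in(x0,x1) for y in(y0,y1) for z in(z0,z1)])/1000.
parts=[box(-55,55,-70,70,0,4),box(51,55,-70,70,0,40)]+[box(-55,55,*y,0,34) for y in((-70,-66),(66,70))]+[box(-18,18,*y,30,85) for y in((-70,-66),(66,70))]
bar=box(-6,6,-66,66,65,85)
def world(P,u,z,t):  # bar centre at u,z ; t front-down deg
    T=np.radians(t);f=-U*np.cos(T)-Z*np.sin(T);n=-U*np.sin(T)+Z*np.cos(T)
    return C+u*U+z*Z-P[:,:1]*f+P[:,1:2]*V+(P[:,2:]-.075)*n
def mask(ps,*q):
    m=np.zeros((480,640),np.uint8)
    for P in ps: cv2.fillConvexPoly(m,cv2.convexHull(np.int32(np.round(proj('scene',world(P,*q))))),1)
    return m
def fit(name):
    b=cv2.imread(f'pics/{name}.png').astype(int);d=b[...,2]-b[...,0];r=b[...,2]
    rim=C+np.array([x*U+y*V+.1*Z for x,y in((.076,.076),(.076,-.076),(-.076,-.076),(-.076,.076))])
    reg=np.zeros((480,640),np.uint8);cv2.fillConvexPoly(reg,cv2.convexHull(np.int32(proj('scene',rim))),1)
    reg[:200]=0;reg[:214,:142]=0;reg=reg>0
    wood=(d>45)&reg;metal=(r>=130)&(d<=45)&reg
    best=[]
    for u in np.arange(-.06,.061,.008):
        for z in np.arange(.05,.17,.008):
            for t in range(-20,121,5):
                mb=mask([bar],u,z,t)>0;mm=(mask(parts,u,z,t)>0)&~mb
                e=((mb!=wood)&reg).sum()*1.5+((mm!=metal)&reg).sum();best.append((e,u,z,t))
    best.sort();return best[:6],reg.sum()
if __name__=='__main__':
    for k in fit(sys.argv[1])[0]: print(np.round(k,3))
E
for n in a3 a2; do echo $n; python3 fit.py $n; done; python3 - <<'E'
import numpy as np;d=np.array([.554,-.2672])-[.552,-.268];a=np.radians(-9.8);print('tcp u',d@[np.cos(a),np.sin(a)])
E
```

```text
a3
[ 4.055e+02 -2.800e-02  7.400e-02  7.500e+01]
[ 4.32e+02 -2.80e-02  7.40e-02  8.00e+01]
[ 4.625e+02 -3.600e-02  5.800e-02  7.500e+01]
[ 4.735e+02 -3.600e-02  5.800e-02  7.000e+01]
[ 4.995e+02 -2.800e-02  8.200e-02  7.000e+01]
[ 5.1e+02 -2.8e-02  8.2e-02  7.5e+01]
a2
[ 4.775e+02 -2.800e-02  6.600e-02  6.500e+01]
[ 5.02e+02 -2.00e-02  8.20e-02  7.50e+01]
[ 5.05e+02 -2.80e-02  6.60e-02  7.00e+01]
[ 5.1e+02 -2.0e-02  8.2e-02  7.0e+01]
[ 5.53e+02 -2.00e-02  8.20e-02  8.00e+01]
[ 5.55e+02 -2.00e-02  9.00e-02  7.00e+01]
tcp u 0.001834648197634152
```

The fit says the tray is nose-down at about 75°, leaning inside the bin. The bar is around u≈-28 mm from bin centre, z≈0.075, below the fingers. I'll lift clear, open a little, and measure finely.

Request:
drive_tool:
  rows:
    - {"x": 0, "y": 0, "z": -0.01, "spin": 0, "fingers": -0.2}
    - {"x": 0, "y": 0, "z": -0.04, "spin": 0, "fingers": -0.2}
    - {"x": 0, "y": -0.03, "z": -0.09, "spin": 0, "fingers": -0.2}
    - {"x": 0, "y": -0.08, "z": -0.13, "spin": 0, "fingers": -0.2}
    - {"x": 0, "y": -0.13, "z": -0.17, "spin": 0, "fingers": -0.2}
    - {"x": 0, "y": -0.16, "z": -0.2, "spin": 0, "fingers": -0.2}
    - {"x": 0, "y": -0.16, "z": -0.2, "spin": 0, "fingers": -0.2}

```text
time_s: 18.55
tcp_pos: [0.7134, -0.2948, 0.3426]
eef_rot: [-179.8, -0.0, -99.8]
contact_force: [-0.6, 0.3, -0.7]
gripper_width: 0.0354
gripper_force: 0.0
```

```bash
python3 st.py b1 | head -1; python3 asc.py b1 80 215 176 258; python3 fit.py b1; python3 - <<'E'
from plant import cams
import cv2,subprocess
w=cams.capture('wrist')['pixels'][:,:,::-1];cv2.imwrite('pics/wr4.png',w)
cv2.imwrite('pics/wr4s.png',cv2.resize(w,(160,120),interpolation=cv2.INTER_AREA))
print(subprocess.run('python3 asc.py wr4s 20 150 2 72',shell=True,capture_output=True,text=True).stdout)
E
```

```text
[ 0.71338597 -0.29479103  0.34257247] [-0.57818195  0.30892805 -0.68402684] 0.035350581840938075 18.55
176 +.....................wwwwwwwwwwwwwwwwwwwwwwwwwwwwwwwwwwwwwwwwwwwwwww+................wwwwwwwwwwwwwwwwwwwwwwwwwwwwwwww+++wwwwwwwwwwwwww
178 ....................+wwwwwwwwwwwwwwwwwwwwwwwwwwwwwwwwwwwwwwwwwwwwooo+...................+wwwwwwwwwwwwwwwwwwwwwwwwwwwwww+++wwwwwwwwwwwww
180 ...................wwwwwwwwwwwwwwwwwwwwwwwwwwwwwwwwwwwwwwwwooooo***++++....................wwwwwwwwwwwwwwwwwwwwwwwwwwwwww++++wwwwwwwwww
182 .................wwwwwwwwwwwwwwwwwwwwwwwwwwwwwwwwooooooo*************++++....................+wwwwwwwwwwwwwwwwwwwwwwwwwwwwwwwwwwwwwwwww
184 ...............+wwwwwwwwwwwwwwwwwwwwwwwwwwwwwwwo************************+++.....................+wwwwwwwwwwwwwwwwwwwwwwwwww++wwwwwwwwww
186 ..............wwwwwwwwwwwwwwwwwwwwwwwwwwwwwwwwwo+++***********************++++.....................wwwwwwwwwwwwwwwwwwwwwwwww++wwwwwwwww
188 ............wwwwwwwwwwwwwwwwwwwwwwwwwwwwwwwwwwoo+++++************************+++.....................+wwwwwwwwwwwwwwwwwwwwwwwwwwwwwwwww
190 ..........+ww
[... 8996 characters left out ...]
oooooo+********+.##....wwwwwww
62 wwwwwwwwwwwwwwwwwwwwwwwwwwwwwwwwwwwwwwwwwwwwwwwwwwwwwwwwwwwwwwwwwwwwwwwwwwwww......####.........+++ooooooo+********+.##....wwwwwww
64 wwwwwwwwwwwwwwwwwwwwwwwwwwwwwwwwwwwwwwwwwwwwwwwwwwwwwwwwwwwwwwwwwwwwwwwwwwwww+....................+ooooooo+*******+..###..+wwwwwww
66 wwwwwwwwwwwwwwwwwwwwwwwwwwwwwwwwwwwooooooooooowwwwwwwwwwwwwwwwwwwwwwwwwwwwwwww+....................+ooooo+********+.####..wwwwwwww
68 wwwwwwwwwwwwwwwwwwwwwwwwwwwwwwwwooooooo*****ooooowwwwwwwwwwwwwwwwwwwwwwwwwwwwww+....................+oooo+********+.####..wwwwwwww
70 wwwwwwwwwwwwwwwwwwwwwwwwwwwwwwwooooooo********oooowwwwwwwwwwwwwwwwwwwwwwwwwwwwww+......................+++*****+++.......+wwwwwwww
```

The tray has rolled further over: its underside now seems visible, a bottle with its cap shows near the bin's far wall, and almost no bar can be seen. I'll refit with a depth-ordered model over all angles.

```bash
cat > fit2.py <<'E'
from fit import *
from scipy.optimize import minimize
def surf(B,st=.002):
    lo,hi=B.min(0),B.max(0);g=[np.arange(l,h+1e-6,st) if h-l>st else np.array([l,h]) for l,h in zip(lo,hi)]
    P=np.stack(np.meshgrid(*g,indexing='ij'),-1).reshape(-1,3)
    return P[((P==lo)|(abs(P-hi)<1e-4)).any(1)]
bead=box(-55,-51,-70,70,4,8)
PM=np.vstack([surf(B) for B in parts+[bead]]);PB=surf(bar);PP=np.vstack([PM,PB]);LAB=np.r_[np.ones(len(PM)),2*np.ones(len(PB))]
E=np.array(CAM['scene'][3])
def render(u,v,z,t,yaw):
    T=np.radians(t);y=np.radians(yaw);
    P=PP-[0,0,.04]                      # pose of the tray's middle, 40 mm above the underside
    X,Zz=P[:,0]*np.cos(T)-P[:,2]*np.sin(T),P[:,0]*np.sin(T)+P[:,2]*np.cos(T)
    Y=P[:,1];X,Y=X*np.cos(y)-Y*np.sin(y),X*np.sin(y)+Y*np.cos(y)
    W=C+np.outer(u+X,U)+np.outer(v+Y,V)+np.outer(z+Zz,Z)
    q=np.int32(np.round(proj('scene',W)/2));d=np.linalg.norm(W-E,axis=1)
    m=np.zeros((240,320),np.int8);o=np.argsort(-d);m[q[o,1].clip(0,239),q[o,0].clip(0,319)]=LAB[o]
    return m,W
def target(name):
    b=cv2.imread(f'pics/{name}.png')[::2,::2].astype(int);b=cv2.resize(cv2.imread(f'pics/{name}.png'),(320,240),interpolation=cv2.INTER_AREA).astype(int)
    d=b[...,2]-b[...,0];r=b[...,2]
    rim=C+np.array([x*U+y*V+.1*Z for x,y in((.072,.072),(.072,-.074),(-.074,-.074),(-.074,.072))])
    reg=np.zeros((240,320),np.uint8);cv2.fillConvexPoly(reg,cv2.convexHull(np.int32(proj('scene',rim)/2)),1);reg=reg>0
    lab=np.where(d>45,2,np.where(r>=128,1,0));return lab,reg
def cost(p,lab,reg):
    m,W=render(*p);pen=0
    for k in (0,):
        pen=2e5*max(0,-W[:,2].min()+.003)
    uv=(W-C);iu,iv=abs(uv@U),abs(uv@V);low=W[:,2]<.098;pen+=2e5*max(0,iu[low].max()-.078 if low.any() else 0)+2e5*max(0,iv[low].max()-.078 if low.any() else 0)
    return ((m!=lab)&reg).sum()+((m==2)!=(lab==2))[reg].sum()+pen
if __name__=='__main__':
    lab,reg=target(sys.argv[1]);best=[]
    for t in range(-180,180,12):
        for u in np.arange(-.05,.051,.02):
            for z in np.arange(.04,.141,.02):
                p=(u,0,z,t,0);best.append((cost(p,lab,reg),p))
    best.sort(key=lambda k:k[0]);out=[]
    for c,p in best[:8]:
        s=np.array([p]*6);s[1:]+=np.diag([.01,.008,.01,8,6])
        r=minimize(cost,p,args=(lab,reg),method='Nelder-Mead',options=dict(initial_simplex=s,maxiter=150));out.append((r.fun,np.round(r.x,3)))
    out.sort(key=lambda k:k[0])
    for o in out[:5]: print(o)
    print('region',reg.sum())
E
time python3 fit2.py b1
```

```text
(np.float64(65.0), array([-2.40000e-02,  3.00000e-03,  5.50000e-02,  1.08594e+02,
        8.37000e-01]))
(np.float64(74.0), array([-2.20000e-02,  7.00000e-03,  6.10000e-02,  1.08961e+02,
       -7.41000e-01]))
(np.float64(81.0), array([-2.20000e-02,  4.00000e-03,  5.90000e-02,  1.10044e+02,
       -3.38500e+00]))
(np.float64(89.0), array([-2.00000e-02,  7.00000e-03,  6.30000e-02,  1.10698e+02,
       -8.87000e-01]))
(np.float64(130.0), array([-1.90000e-02,  4.00000e-03,  4.90000e-02,  1.19595e+02,
       -4.46300e+00]))
region 1270
real	0m10.400s
user	0m10.524s
sys	0m0.130s
```

The fit is good (65 mismatched of 1270 cells). The tray stands at 109°, leaning on the near wall, with its back-wall lip at u≈-41, z≈0.107 and 35 mm free to the near wall. I'll put the closed, quarter-turned fingertips into that gap and push the lip toward the far wall, so the tray tips back to where its bar can be gripped.

Request:
drive_tool:
  newtons: 20
  rows:
    - {"x": 0, "y": 0.03, "z": 0.0, "spin": -0.16, "fingers": -1}
    - {"x": 0, "y": 0.06, "z": 0.01, "spin": -0.32, "fingers": -1}
    - {"x": 0, "y": 0.09, "z": 0.02, "spin": -0.48, "fingers": -1}
    - {"x": 0, "y": 0.12, "z": 0.04, "spin": -0.64, "fingers": -1}
    - {"x": 0, "y": 0.15, "z": 0.06, "spin": -0.8, "fingers": -1}
    - {"x": 0, "y": 0.18, "z": 0.08, "spin": -0.96, "fingers": -1}
    - {"x": 0, "y": 0.2, "z": 0.1, "spin": -1.12, "fingers": -1}
    - {"x": 0, "y": 0.215, "z": 0.12, "spin": -1.28, "fingers": -1}
    - {"x": 0, "y": 0.222, "z": 0.14, "spin": -1.44, "fingers": -1}
    - {"x": 0, "y": 0.222, "z": 0.15, "spin": -1.57, "fingers": -1}

```text
time_s: 19.9
tcp_pos: [0.4896, -0.2561, 0.1894]
eef_rot: [-180.0, 0.1, -9.6]
contact_force: [0.1, -0.0, 0.3]
gripper_width: 0.0006
gripper_force: 0.0
```

```bash
python3 - <<'E'
from fit import *
from plant import sensors
s=sensors.get_state();d=s['tcp_pos']-C;print('u,v,z',d@U,d@V,d[2],s['eef_rot'],s['gripper_width'],s['joints'])
E
```

```text
u,v,z -0.06351578307661397 0.001155462240573381 0.18941077115871477 [-1.79977113e+02  1.15659968e-01 -9.59401933e+00] 0.000611038917461119 [-7.31496212e+00  1.16975016e+01 -1.93877860e+01 -3.20352690e-02
 -5.90293746e+01  8.77374325e+01]
```

Request:
drive_tool:
  rows:
    - {"x": 0.005, "y": 0, "z": 0.03, "spin": 0, "fingers": -1}
    - {"x": 0.005, "y": 0, "z": 0.06, "spin": 0, "fingers": -1}
    - {"x": 0.005, "y": 0, "z": 0.08, "spin": 0, "fingers": -1}
    - {"x": 0.005, "y": 0, "z": 0.082, "spin": 0, "fingers": -1}
    - {"x": 0.012, "y": 0, "z": 0.082, "spin": 0, "fingers": -1}
    - {"x": 0.02, "y": 0, "z": 0.081, "spin": 0, "fingers": -1}
    - {"x": 0.028, "y": 0, "z": 0.079, "spin": 0, "fingers": -1}
    - {"x": 0.036, "y": 0, "z": 0.076, "spin": 0, "fingers": -1}
    - {"x": 0.044, "y": 0, "z": 0.073, "spin": 0, "fingers": -1}
    - {"x": 0.052, "y": 0, "z": 0.07, "spin": 0, "fingers": -1}

```text
time_s: 21.15
tcp_pos: [0.5441, -0.2655, 0.1208]
eef_rot: [-180.0, 0.0, -9.8]
contact_force: [-1.1, 0.8, 1.7]
gripper_width: 0.0004
gripper_force: 0.1
```

Request:
drive_tool:
  rows:
    - {"x": 0.007, "y": 0, "z": -0.002, "spin": 0, "fingers": -1}
    - {"x": 0.014, "y": 0, "z": -0.003, "spin": 0, "fingers": -1}
    - {"x": 0.021, "y": 0, "z": -0.004, "spin": 0, "fingers": -1}
    - {"x": 0.028, "y": 0, "z": -0.004, "spin": 0, "fingers": -1}
    - {"x": 0.034, "y": 0, "z": -0.004, "spin": 0, "fingers": -1}
    - {"x": 0.034, "y": 0, "z": -0.004, "spin": 0, "fingers": -1}

```text
time_s: 21.9
tcp_pos: [0.5774, -0.2713, 0.1244]
eef_rot: [180.0, 0.0, -9.8]
contact_force: [0.2, 0.6, -0.3]
gripper_width: 0.0005
gripper_force: 0.0
```

```bash
python3 st.py b2|head -1; python3 fit2.py b2; python3 asc.py b2 90 200 180 256
```

```text
[ 0.57742355 -0.27127948  0.12437493] [ 0.15261892  0.60380385 -0.31707362] 0.0004622125727534404 21.9
(np.float64(452.0), array([ 6.80000e-02, -3.00000e-03,  1.28000e-01, -2.04673e+02,
        2.09500e+00]))
(np.float64(453.0), array([ 6.60000e-02, -7.00000e-03,  1.25000e-01,  1.52434e+02,
        1.52100e+00]))
(np.float64(455.0), array([ 7.10000e-02, -3.00000e-03,  1.30000e-01, -2.06699e+02,
        7.05000e-01]))
(np.float64(458.0), array([ 6.20000e-02, -4.00000e-03,  1.34000e-01,  1.59113e+02,
       -1.34300e+00]))
(np.float64(458.0), array([ 6.90000e-02,  4.00000e-03,  1.41000e-01, -2.00823e+02,
       -1.64000e-01]))
region 1270
180 ..................ooooooooooooooooooooooo.........................................+wwwwwwwwwwwwwwwwwwwwwwwwwww
182 ..........wwww+.....+oooooooooooooooo+..............................................wwwwwwwwwwwwwwwwwwwwwwwwww
184 ##.....+wwwwww+.......+oooooooooo+....................................................+wwwwwwwwwwwwwwwwwwwwwww
186 ####...+w+..........#...+oooo+...........................................................wwwwwwwwwwwwwwwww
[... 3214 characters left out ...]
..........
244 wwwwwwwwww.....................+++*****************+++++++++++++++............................................
246 wwwwwwwwwww......................+++**************++++++++++++................................................
248 wwwwwwwwwwww.......................++++********++++++++++++...................................................
250 wwwwwwwwwwwwww........................+++*****++++++++++......................................................
252 wwwwwwwwwwwwwww+........................+++++++++++++.........................................................
254 wwwwwwwwwwwwwwwww+........................++++++++............................................................
```

The tray fell back toward the far wall, and its bar shows at about (165,215). I'll lift straight out, turn the tool back and refit.

Request:
drive_tool:
  rows:
    - {"x": 0, "y": 0, "z": -0.03, "spin": 0, "fingers": -1}
    - {"x": 0, "y": 0, "z": -0.07, "spin": 0.1, "fingers": -1}
    - {"x": -0.02, "y": 0, "z": -0.11, "spin": 0.27, "fingers": -0.6}
    - {"x": -0.04, "y": 0, "z": -0.13, "spin": 0.44, "fingers": -0.2}
    - {"x": -0.06, "y": 0, "z": -0.15, "spin": 0.61, "fingers": -0.1}
    - {"x": -0.08, "y": 0, "z": -0.15, "spin": 0.78, "fingers": -0.1}
    - {"x": -0.09, "y": 0, "z": -0.15, "spin": 0.95, "fingers": -0.1}
    - {"x": -0.09, "y": 0, "z": -0.15, "spin": 1.12, "fingers": -0.1}
    - {"x": -0.09, "y": 0, "z": -0.15, "spin": 1.29, "fingers": -0.1}
    - {"x": -0.09, "y": 0, "z": -0.15, "spin": 1.46, "fingers": -0.1}

```text
time_s: 23.2
tcp_pos: [0.488, -0.2558, 0.2747]
eef_rot: [-180.0, 0.0, -93.8]
contact_force: [0.1, 0.6, 0.5]
gripper_width: 0.0393
gripper_force: 0.0
```

Request:
drive_tool:
  rows:
    - {"x": 0, "y": 0, "z": 0, "spin": 0.11, "fingers": -0.1}
    - {"x": 0, "y": 0, "z": 0, "spin": 0.11, "fingers": -0.1}

```text
time_s: 23.45
tcp_pos: [0.4881, -0.2558, 0.2746]
eef_rot: [-180.0, 0.0, -99.8]
contact_force: [0.4, 0.0, -0.6]
gripper_width: 0.0396
gripper_force: 0.0
```

```bash
python3 st.py b3|head -1; python3 fit2.py b3; python3 asc.py b3 80 200 170 256; python3 - <<'E'
from fit import *
from plant import sensors
s=sensors.get_state();d=s['tcp_pos']-C;print('u,v,z',d@U,d@V,d[2],s['eef_rot'],s['gripper_width'])
E
```

```text
[ 0.48807831 -0.25578799  0.27460981] [ 0.43999263  0.02150424 -0.58210444] 0.039596794410373844 23.45
(np.float64(149.0), array([1.8000e-02, 5.0000e-03, 7.4000e-02, 6.4782e+01, 3.0380e+00]))
(np.float64(157.0), array([2.2000e-02, 4.0000e-03, 7.6000e-02, 6.9699e+01, 2.5760e+00]))
(np.float64(207.0), array([ 2.5000e-02,  7.0000e-03,  8.5000e-02,  7.4891e+01, -1.4850e+00]))
(np.float64(211.0), array([ 2.5000e-02,  7.0000e-03,  8.6000e-02,  7.4954e+01, -2.7200e-01]))
(np.float64(236.0), array([ 2.5000e-02,  7.0000e-03,  8.7000e-02,  7.9972e+01, -5.7800e-01]))
region 1270
170 ++++++.....................wwwwwwwwwwwwwwwwwwwwwwwwwwwwwwwwwwwwwwwwwwwwwwwwwwwwwwwwwwwwwwwwwwwwwwwwwwwwwwwwwwwwwwww+wwww
172 ++++.....................+wwwwwwwwwwwwwwwwwwwwwwwwwwwwwwwwwwwwwwwwwwwwwwwwwww+..+wwwwwwwwwwwwwwwwwwwwwwwwwwwwwwwwwww+www
174 +++.....................wwwwwwwwwwwwwwwwwwwwwwwwwwwwwwwwwwwwwwwwwwwwwwwww+.........+wwwwwwwwwwwwwwwwwwwwwwwwwwwwwwwwwwww
176 +.....................wwwwwwwwwwwwwwwwwwwwwwwwwwwwwwwwwwwwwwwwwwwwwww+................wwwwwwwwwwwwwwwwwwwwwwwwwwwwwwwww+
178 ....................+
[... 4287 characters left out ...]
++++++++++++++................................................
248 wwwwwwwwwwwwwwwwwwwwww.......................++++********++++++++++++...................................................
250 wwwwwwwwwwwwwwwwwwwwwwww.......................++++*****++++++++++......................................................
252 wwwwwwwwwwwwwwwwwwwwwwwww+........................+++++++++++++.........................................................
254 wwwwwwwwwwwwwwwwwwwwwwwwwww+........................++++++++............................................................
u,v,z -0.06500500883951864 0.0011608978583011085 0.274598359231898 [-1.79995790e+02  4.87545028e-03 -9.96584911e+01] 0.039515464196382986
```

The fit gives θ≈66°, bar at u≈-12, v≈+4, z≈0.088, yawed about 3°. A white bottle lies on the bin floor at (173,214) in the image, out of the tray. Finger clearances work, so I'll go down over the bar and close lightly.

Request:
drive_tool:
  newtons: 6
  rows:
    - {"x": -0.003, "y": -0.03, "z": 0.03, "spin": -0.05, "fingers": -0.1}
    - {"x": -0.003, "y": -0.052, "z": 0.06, "spin": -0.05, "fingers": -0.1}
    - {"x": -0.003, "y": -0.0525, "z": 0.1, "spin": -0.05, "fingers": -0.1}
    - {"x": -0.003, "y": -0.0525, "z": 0.14, "spin": -0.05, "fingers": -0.1}
    - {"x": -0.003, "y": -0.0525, "z": 0.165, "spin": -0.05, "fingers": -0.1}
    - {"x": -0.003, "y": -0.0525, "z": 0.18, "spin": -0.05, "fingers": -0.1}
    - {"x": -0.003, "y": -0.0525, "z": 0.18, "spin": -0.05, "fingers": -0.1}

```text
time_s: 24.38
tcp_pos: [0.5402, -0.2618, 0.0939]
eef_rot: [179.9, -0.0, -96.9]
contact_force: [0.8, -0.0, -0.1]
gripper_width: 0.0399
gripper_force: 0.0
```

Request:
drive_tool:
  rows:
    - {"x": 0, "y": 0, "z": 0, "spin": 0, "fingers": -1}
    - {"x": 0, "y": 0, "z": 0, "spin": 0, "fingers": -1}
    - {"x": 0, "y": 0, "z": 0, "spin": 0, "fingers": -1}
    - {"x": 0, "y": 0, "z": 0, "spin": 0, "fingers": -1}

```text
time_s: 24.88
tcp_pos: [0.5402, -0.2618, 0.0953]
eef_rot: [180.0, -0.0, -96.9]
contact_force: [-4.2, 1.7, 6.3]
gripper_width: 0.0226
gripper_force: 6.0
```

Bar gripped at 22.6 mm, which is 65–70°. Lifting, then moving over the far rim so the rim and gravity turn the tray upright in the light grip.

Request:
drive_tool:
  rows:
    - {"x": 0, "y": 0, "z": -0.006, "spin": 0, "fingers": -1}
    - {"x": 0, "y": 0, "z": -0.014, "spin": 0, "fingers": -1}
    - {"x": 0, "y": 0, "z": -0.024, "spin": 0, "fingers": -1}
    - {"x": 0, "y": 0, "z": -0.034, "spin": 0, "fingers": -1}
    - {"x": 0, "y": 0, "z": -0.044, "spin": 0, "fingers": -1}
    - {"x": 0, "y": 0, "z": -0.054, "spin": 0, "fingers": -1}
    - {"x": 0, "y": 0, "z": -0.056, "spin": 0, "fingers": -1}

```text
time_s: 25.75
tcp_pos: [0.5411, -0.2619, 0.1516]
eef_rot: [-179.9, -0.0, -96.9]
contact_force: [0.4, -0.6, -1.8]
gripper_width: 0.0223
gripper_force: 6.0
```

```bash
python3 st.py b4|head -1; python3 fit2.py b4|head -3
```

```text
[ 0.54107582 -0.26192523  0.15160838] [ 0.43341699 -0.59037381 -1.84757753] 0.022318589387780467 25.75
(np.float64(226.0), array([ 1.7000e-02, -6.0000e-03,  1.2100e-01,  6.4771e+01,  1.5280e+00]))
(np.float64(243.0), array([ 1.5000e-02, -6.0000e-03,  1.1800e-01,  6.2447e+01,  1.2920e+00]))
(np.float64(244.0), array([ 2.2000e-02, -4.0000e-03,  1.2400e-01,  6.5633e+01,  4.6890e+00]))
```

Request:
drive_tool:
  newtons: 5
  rows:
    - {"x": 0, "y": -0.013, "z": 0, "spin": 0, "fingers": -1}
    - {"x": 0, "y": -0.026, "z": 0, "spin": 0, "fingers": -1}
    - {"x": 0, "y": -0.037, "z": -0.006, "spin": 0, "fingers": -1}
    - {"x": 0, "y": -0.047, "z": -0.012, "spin": 0, "fingers": -1}
    - {"x": 0, "y": -0.058, "z": -0.017, "spin": 0, "fingers": -1}
    - {"x": 0, "y": -0.068, "z": -0.021, "spin": 0, "fingers": -1}
    - {"x": 0, "y": -0.068, "z": -0.021, "spin": 0, "fingers": -1}

```text
time_s: 26.68
tcp_pos: [0.6095, -0.2703, 0.1714]
eef_rot: [-180.0, -0.0, -96.9]
contact_force: [-1.2, 0.6, 0.3]
gripper_width: 0.0357
gripper_force: 0.5
```

```bash
python3 st.py b5|head -1; python3 asc.py b5 60 190 165 262; python3 - <<'E'
from plant import cams
import cv2,subprocess
w=cams.capture('wrist')['pixels'][:,:,::-1];cv2.imwrite('pics/wr5.png',w)
cv2.imwrite('pics/wr5s.png',cv2.resize(w,(160,120),interpolation=cv2.INTER_AREA))
print(subprocess.run('python3 asc.py wr5s 20 140 10 100',shell=True,capture_output=True,text=True).stdout)
E
```

```text
[ 0.60952084 -0.2702576   0.17144284] [-1.20991238  0.58320733  0.31529777] 0.03573750853347764 26.675
165 oooooooooooooooooooooo+..........+wwwwwwwww+........+wwww+....................+wwwwwwwwwwwwwwwwwwwwwwwwwwwwwwwwwwwwwwwwwwwwwwwwwww
167 ooooooooooooooooooo...........+wwwwwwww+.............++owww.................+wwwwwwwwwwwwwwwwwwwwwwwwwwwwwwwwwwwwwwwwwwwwwwwwwwwww
169 ooooooooooooooo+..........+wwwwwwww+............++++++..+www............+wwwwwwwwwwwwwwwwwwwwwwwwwwwwwwwwwwwwwwwwwwwwwwwwwwwwwwwww
171 ooooooooo+...........+wwwwwwwwwww+............++++++....+www.........+wwwwwwwwwwwwwwwwwwwwwwwwwwww+++wwwwwwwwwwwwwwwwwwwwwwwwwwwww
173 oooooo+...........+wwwwwwwwwwwwwww+.........++++..................wwwwwwwwwwwwwwwwwwwwwwwwwwww+.......wwwwwwwwwwwwwwwwwwwwwwwwwwww
175 ...............+wwwwwwwwwwwwwwwwwww++++++++...........+oooo+.....+wwwwwwwwwwwwwwwwwwwwwwww+.............+wwwwwwwwwwwwwwwwwwwwwwwww
177 ..........+wwwwwwwwwwww+...+wwww+++++++++...+www+.....+oooooo+...+wwwwwwwwwwwwwwwwwwww+....................+wwwwwwwwwwwwwwwwwwwwww
179 .......wwwwwwwwwwww+............++++++++wwwwwwww
[... 10497 characters left out ...]
...........................................ww+##################################
90 ##################################www..............................................ww+##################################
92 ##################################www+.......###..............+wwwwwww+.###.......+ww.##################################
94 ##################################+www+......###.............+wwwwwwwww.###......+www.##################################
96 ###################################+w+#......##..............+wwwwwwwww.........##++.###################################
98 #######################################......##..............+wwwwwwwww.........########################################
```

The tray has swung upright. The wrist map shows the bar between the fingers (columns 80–90), an empty floor, and a bottle on the bin floor at columns 115–125. Closing firmly now.

Request:
drive_tool:
  newtons: 15
  rows:
    - {"x": 0, "y": 0, "z": 0, "spin": 0, "fingers": -1}
    - {"x": 0, "y": 0, "z": 0, "spin": 0, "fingers": -1}
    - {"x": 0, "y": 0, "z": 0, "spin": 0, "fingers": -1}
    - {"x": 0, "y": 0, "z": 0, "spin": 0, "fingers": -1}

```text
time_s: 27.28
tcp_pos: [0.608, -0.27, 0.1714]
eef_rot: [180.0, 0.0, -96.9]
contact_force: [0.1, 0.4, -2.2]
gripper_width: 0.0121
gripper_force: 15.0
```

```bash
python3 st.py b6|head -1; python3 fit2.py b6|head -3;python3 - <<'E'
from fit import *
from plant import sensors
s=sensors.get_state();d=s['tcp_pos']-C;print('u,v,z',d@U,d@V,d[2])
E
```

```text
[ 0.60801706 -0.26995234  0.17139739] [ 0.07933916  0.40374878 -2.23551968] 0.012086159403452978 27.275
(np.float64(148.0), array([ 5.500e-02, -1.000e-03,  1.400e-01,  1.700e-02,  2.603e+00]))
(np.float64(153.0), array([ 0.056,  0.004,  0.146, -0.251,  1.913]))
(np.float64(281.0), array([ 1.50000e-02, -2.00000e-03,  5.60000e-02,  1.06133e+02,
u,v,z 0.05556581204383084 0.007592068682966212 0.1714276915455024
```

The tray is gripped upright: width 12.1 mm, θ≈0, load ≈ its own 1.6 N. Lifting clear and carrying it back.

Request:
drive_tool:
  newtons: 30
  rows:
    - {"x": 0, "y": 0, "z": 0, "spin": 0, "fingers": -1}
    - {"x": 0, "y": 0, "z": -0.01, "spin": 0, "fingers": -1}
    - {"x": 0, "y": 0, "z": -0.035, "spin": 0, "fingers": -1}
    - {"x": 0, "y": 0, "z": -0.06, "spin": 0, "fingers": -1}
    - {"x": -0.022, "y": 0.008, "z": -0.07, "spin": 0, "fingers": -1}
    - {"x": -0.055, "y": 0.02, "z": -0.07, "spin": 0, "fingers": -1}
    - {"x": -0.093, "y": 0.035, "z": -0.07, "spin": 0, "fingers": -1}
    - {"x": -0.137, "y": 0.051, "z": -0.07, "spin": 0, "fingers": -1}
    - {"x": -0.181, "y": 0.067, "z": -0.07, "spin": 0, "fingers": -1}
    - {"x": -0.225, "y": 0.084, "z": -0.07, "spin": 0, "fingers": -1}

```text
time_s: 28.58
tcp_pos: [0.5508, -0.0346, 0.2419]
eef_rot: [-180.0, 0.0, -96.9]
contact_force: [0.2, 1.3, -1.0]
gripper_width: 0.0116
gripper_force: 30.0
```

Request:
drive_tool:
  rows:
    - {"x": -0.044, "y": 0.016, "z": 0, "spin": -0.1, "fingers": -1}
    - {"x": -0.088, "y": 0.033, "z": 0, "spin": -0.2, "fingers": -1}
    - {"x": -0.132, "y": 0.049, "z": 0, "spin": -0.3, "fingers": -1}
    - {"x": -0.176, "y": 0.065, "z": 0, "spin": -0.4, "fingers": -1}
    - {"x": -0.215, "y": 0.08, "z": 0, "spin": -0.5, "fingers": -1}
    - {"x": -0.25, "y": 0.093, "z": 0, "spin": -0.6, "fingers": -1}
    - {"x": -0.28, "y": 0.104, "z": 0.01, "spin": -0.7, "fingers": -1}
    - {"x": -0.305, "y": 0.113, "z": 0.03, "spin": -0.78, "fingers": -1}
    - {"x": -0.319, "y": 0.118, "z": 0.06, "spin": -0.801, "fingers": -1}
    - {"x": -0.325, "y": 0.1205, "z": 0.09, "spin": -0.801, "fingers": -1}

```text
time_s: 29.82
tcp_pos: [0.4705, 0.3019, 0.1512]
eef_rot: [-180.0, 0.0, -50.9]
contact_force: [1.0, 0.1, -1.5]
gripper_width: 0.0118
gripper_force: 30.0
```

```bash
python3 st.py c1|head -1; python3 asc.py c1 80 200 176 262; python3 - <<'E'
from h import *
s=cv2.imread('pics/c1.png');cv2.imwrite('pics/c1t.png',s[300:430,380:560])
# where the underside corners should be if the bar sits d above the TCP
from plant import sensors
st=sensors.get_state();p=st['tcp_pos'];y=np.radians(st['eef_rot'][2]+90);U=np.array([np.cos(y),np.sin(y),0]);V=np.array([-U[1],U[0],0])
for b in(-.069,-.075): print([np.round(proj('scene',p+.055*U+k*.07*V+np.array([0,0,b]))).tolist() for k in(1,-1)])
E
python3 asc.py c1 400 540 300 420
```

```text
[0.47049364 0.30188923 0.15116217] [ 1.00211746  0.08466868 -1.52867428] 0.011828919391187215 29.825
176 +.....................wwwwwwwwwwwwwwwwwwwwwwwwwwwwwwwwwwwwwwwwwwwwwwww+..............+wwwwwwwwwwwwwwwwwwwwwwwwwwwwwwwwww
178 ....................+wwwwwwwwwwwwwwwwwwwwwwwwwwwwwwwwwwwwwwwwwwwww++....................+wwwwwwwwwwwwwwwwwwwwwwwwwwwwwww
180 ...................wwwwwwwwwwwwwwwwwwwwwwwwwwwwwwwwwwwwwwwwwwwo+...........................wwwwwwwwwwwwwwwwwwwwwwwwwwwww
182 .................wwwwwwwwwwwwwwwwwwwwwwwwwwwwwwwwwwwwwwwwwo+.................................+wwwwwwwwwwwwwwwwwwwwwwwwww
184 ...............+wwwwwwwwwwwwwwwwwwwwwwwwwwwwwwwwwwwwwww+........................................owwwwwwwwwwwwwwwwwwwwwww
186 ..............wwwwwwwwwwwwwwwwwwwwwwwwwwwwwwwwwwwwwo+.............................................+wwwwwwwwwwwwwwwwwwwww
188 ............wwwwwwwwwwwwwwwwwwwwwwwwwwwwwwwwwwwo+....................................................+wwwwwwwwwwwwwwwwww
190 ..........+wwwwwwwwwwwwwwwwwwwwwwwwwwwwwwwwo+...........................................................owwwwwwwwwwwwwww
[... 12441 characters left out ...]
wwwwwwwwwwwwwwwwwwwwwwwwwwwwwwwwwwwwwwwwwwwwwwwwwwwwwwwwwwwwwwwwwwwwwwwwwwwwwwwwwwwwwwwwwwwwwwwwwwwwwwwwwwwwwwwwwwwwwwww
412 wwwwwwwwwwwwwwwwwwwwwwwwwwwwwwwwwwwwwwwwwwwwwwwwwwwwwwwwwwwwwwwwwwwwwwwwwwwwwwwwwwwwwwwwwwwwwwwwwwwwwwwwwwwwwwwwwwwwwwwwwwwwwwwwwwwwwwwwwwww
414 wwwwwwwwwwwwwwwwwwwwwwwwwwwwwwwwwwwwwwwwwwwwwwwwwwwwwwwwwwwwwwwwwwwwwwwwwwwwwwwwwwwwwwwwwwwwwwwwwwwwwwwwwwwwwwwwwwwwwwwwwwwwwwwwwwwwwwwwwwww
416 wwwwwwwwwwwwwwwwwwwwwwwwwwwwwwwwwwwwwwwwwwwwwwwwwwwwwwwwwwwwwwwwwwwwwwwwwwwwwwwwwwwwwwwwwwwwwwwwwwwwwwwwwwwwwwwwwwwwwwwwwwwwwwwwwwwwwwwwwwww
418 wwwwwwwwwwwwwwwwwwwwwwwwwwwwwwwwwwwwwwwwwwwwwwwwwwwwwwwwwwwwwwwwwwwwwwwwwwwwwwwwwwwwwwwwwwwwwwwwwwwwwwwwwwwwwwwwwwwwwwwwwwwwwwwwwwwwwwwwwwww
```

The tray is held level over its old place. The bin's scene map shows one bottle, so I'll check both with the now unobstructed top view, and lower to near the desk meanwhile.

Request:
drive_tool:
  rows:
    - {"x": 0, "y": 0, "z": 0.02, "spin": 0, "fingers": -1}
    - {"x": 0, "y": 0, "z": 0.045, "spin": 0, "fingers": -1}
    - {"x": 0, "y": 0, "z": 0.065, "spin": 0, "fingers": -1}
    - {"x": 0, "y": 0, "z": 0.076, "spin": 0, "fingers": -1}
    - {"x": 0, "y": 0, "z": 0.079, "spin": 0, "fingers": -1}
    - {"x": 0, "y": 0, "z": 0.079, "spin": 0, "fingers": -1}

```text
time_s: 30.62
tcp_pos: [0.4717, 0.3009, 0.0732]
eef_rot: [-180.0, 0.0, -51.0]
contact_force: [-0.3, 0.2, -1.2]
gripper_width: 0.0121
gripper_force: 30.0
```

```bash
python3 - <<'E'
from h import *
from plant import cams
w=cams.capture('top')['pixels'][:,:,::-1];cv2.imwrite('pics/t2.png',w)
for x,y in((440,150),(520,160),(437,185),(437,215)):print(atz('top',x,y,.02))
E
python3 asc.py t2 422 534 136 236
```

```text
[ 0.63520774 -0.2073741   0.02      ]
[ 0.61539425 -0.37493244  0.02      ]
[ 0.56154124 -0.20095703  0.02      ]
[ 0.49876898 -0.20084486  0.02      ]
136 wwwwwwwwwwwwwwwwwwwwwwwwwwwwwwwwwwwwwwwwwwwwwwwwwwwwwwwwwwwwwwwwwwwwwwwwwwwwwwwwwwwwwwwwwwwwwwwwwwwwwwwwwwwwwwww
138 wwwwwwwwwwwwwwwwwwwwwwwww++++wwwwwwwwwwwwwwwwwwwwwwwwwwwwwwwwwwwwwwwwwwwwwwwwwwwwwwwwwwwwwwwwwwwwwwwwwwwwwwwwwww
140 wwwwwwwwwwwwwwwwwwwwwww+.............+++wwwwwwwwwwwwwwwwwwwwwwwwwwwwwwwwwwwwwwwwwwwwwwwwwwwwwwwwwwwwwwwwwwwwwwww
142 wwwwwwwwwwwwwwwwwwwww+...........................+++wwwwwwwwwwwwwwwwwwwwwwwwwwwwwwwwwwwwwwwwwwwwwwwwwwwwwwwwwwww
144 wwwwwwwwwwwwwwwwwww+........................................+++wwwwwwwwwwwwwwwwwwwwwwwwwwwwwwwwwwwwwwwwwwwwwwwww
146 wwwwwwwwwwwwwwwww+......................................................++wwwwwwwwwwwwwwwwwwwwwwwwwwwwwwwwwwwwww
148 wwwwwwwwwwwwwww+...................................................................++++wwwwwwwwwwwwwwwwwwwwwwwww
150 wwwwwwwwwwwwwww................................................................................+++wwwwwwwwwwwwww
152 wwwwwwww
[... 4201 characters left out ...]
24 wwwwwwwwwwwwwwwwwwwwwww++++..............................+++++ooo+............................wwwwwwwwwwwwwwwwww
226 wwwwwwwwwwwwwwwwwwwwwwwwwwwwwwwww+++++.......................................................+wwwwwwwwwwwwwwwwww
228 wwwwwwwwwwwwwwwwwwwwwwwwwwwwwwwwwwwwwwwwwwwww+++.............................................+wwwwwwwwwwwwwwwwww
230 wwwwwwwwwwwwwwwwwwwwwwwwwwwwwwwwwwwwwwwwwwwwwwwwwwwwwww+++++................................+wwwwwwwwwwwwwwwwwww
232 wwwwwwwwwwwwwwwwwwwwwwwwwwwwwwwwwwwwwwwwwwwwwwwwwwwwwwwwwwwwwwwwww+++++...........++++++wwwwwwwwwwwwwwwwwwwwwwww
234 wwwwwwwwwwwwwwwwwwwwwwwwwwwwwwwwwwwwwwwwwwwwwwwwwwwwwwwwwwwwwwwwwwwwwwwwwwwwwwwwwwwwwwwwwwwwwwwwwwwwwwwwwwwwwwww
```

Both bottles are in the bin: the top view shows white cylinders at about (460,161) and (477,217), inside the walls. Now I'll set the tray down in small steps.

Request:
drive_tool:
  rows:
    - {"x": 0, "y": 0, "z": 0.001, "spin": 0, "fingers": -1}
    - {"x": 0, "y": 0, "z": 0.002, "spin": 0, "fingers": -1}
    - {"x": 0, "y": 0, "z": 0.003, "spin": 0, "fingers": -1}
    - {"x": 0, "y": 0, "z": 0.003, "spin": 0, "fingers": -1}

```text
time_s: 31.18
tcp_pos: [0.4716, 0.3008, 0.0708]
eef_rot: [-180.0, -0.0, -51.0]
contact_force: [-4.8, -1.0, 9.9]
gripper_width: 0.0119
gripper_force: 30.0
```

Request:
drive_tool:
  rows:
    - {"x": 0, "y": 0, "z": 0.001, "spin": 0, "fingers": -1}
    - {"x": 0, "y": 0, "z": 0.002, "spin": 0, "fingers": -1}
    - {"x": 0, "y": 0, "z": 0.002, "spin": 0, "fingers": -1}

```text
time_s: 31.55
tcp_pos: [0.4716, 0.3008, 0.0707]
eef_rot: [-179.9, -0.0, -51.0]
contact_force: [-11.2, -3.6, 28.5]
gripper_width: 0.0122
gripper_force: 30.0
```

It's on the desk. I'll relieve the press, release, and retreat straight up.

Request:
drive_tool:
  rows:
    - {"x": 0, "y": 0, "z": -0.002, "spin": 0, "fingers": -1}
    - {"x": 0, "y": 0, "z": -0.003, "spin": 0, "fingers": -1}
    - {"x": 0, "y": 0, "z": -0.003, "spin": 0, "fingers": -0.4}
    - {"x": 0, "y": 0, "z": -0.003, "spin": 0, "fingers": 0}
    - {"x": 0, "y": 0, "z": -0.003, "spin": 0, "fingers": 0}
    - {"x": 0, "y": 0, "z": -0.003, "spin": 0, "fingers": 0}
    - {"x": 0, "y": 0, "z": -0.003, "spin": 0, "fingers": 0}
    - {"x": 0, "y": 0, "z": -0.003, "spin": 0, "fingers": 0}

```text
time_s: 32.55
tcp_pos: [0.4715, 0.3006, 0.0706]
eef_rot: [-180.0, -0.0, -51.0]
contact_force: [-0.3, -0.4, 0.3]
gripper_width: 0.0437
gripper_force: 0.0
```

Request:
drive_tool:
  rows:
    - {"x": 0, "y": 0, "z": -0.015, "spin": 0, "fingers": 0}
    - {"x": 0, "y": 0, "z": -0.04, "spin": 0, "fingers": 0}
    - {"x": 0, "y": 0, "z": -0.08, "spin": 0, "fingers": 0}
    - {"x": 0, "y": 0, "z": -0.12, "spin": 0, "fingers": 0}
    - {"x": 0, "y": 0, "z": -0.15, "spin": 0, "fingers": 0}
    - {"x": -0.04, "y": 0, "z": -0.18, "spin": 0, "fingers": 0}
    - {"x": -0.08, "y": 0, "z": -0.2, "spin": 0, "fingers": 0}
    - {"x": -0.08, "y": 0, "z": -0.2, "spin": 0, "fingers": 0}

```text
time_s: 33.55
tcp_pos: [0.4205, 0.365, 0.2738]
eef_rot: [-179.7, 0.1, -50.9]
contact_force: [0.2, -0.9, -0.6]
gripper_width: 0.0436
gripper_force: 0.0
```

```bash
python3 st.py d1|head -1; python3 - <<'E'
from h import *
from plant import cams
a=cv2.imread('pics/d1.png').astype(int);o=cv2.imread('pics/scene0.png').astype(int)
m=(abs(a-o).max(2)>45);m[:, :240]=0
ys,xs=np.nonzero(m[320:,:]);print('changed px below row 320',len(xs))
# metal silhouettes before/after
for n,i in(('before',o),('after',a)):
    d=i[...,2]-i[...,0];k=((i[...,2]>130)&(d<30)).astype(np.uint8);k[:325]=0;k[:,:395]=0;k[:,540:]=0
    N,l,st,c=cv2.connectedComponentsWithStats(k);j=1+st[1:,4].argmax();print(n,st[j],c[j])
E
python3 asc.py d1 400 535 322 412
```

```text
[0.4204943  0.365003   0.27376045] [ 0.18601623 -0.8825155  -0.57951143] 0.04360031241482955 33.55
changed px below row 320 2820
before [ 409  331  115   77 4776] [463.61662479 375.33961474]
after [ 404  328  115   80 4972] [459.22284795 375.40265487]
322 wwwwwwwwwwwwwwwwwwwwwwwwwwwwwwwwwwwwwwwwwwwwwwwwwwwwwwwwwwwwwwwwwwwwwwwwwwwwwwwwwwwwwwwwwwwwwwwwwwwwwwwwwwwwwwwwwwwwwwwwwwwwwwwwwwwwwww
324 wwwwwwwwwwwwwwwwwwwwwwwwwwwwwwwwwwwwwwwwwwwwwwwwwwwwwwwwwwwwwwwwwwwwwwwwwwwwwwwwwwwwwwwwwwwwwwwwwwwwwwwwwwwwwwwwwwwwwwwwwwwwwwwwwwwwwww
326 wwwwwwwwwwwwwwwwwwwwwwwwwwwwwwwwwwwwwwwwwwwwwwwwwwwwwwwwwwwwwwwwwwwwwwwwwwwwwwwwwwwwwwwwwooowwwwwwwwwwwwwwwwwwwwwwwwwwwwwwwwwwwwwwwwwww
328 wwwwwwwwwwwwwwwwwwwwwwwwwwwwwwwwwwwwwwwwwwwwwwwwwwwwwwwwwwwwwwwwwwwwwwwwwwwwwwwwwwwwwwwww++oowwwwwwwwwwwwwwwoowwwwwwwwwwwwwwwwwwwwwwwww
330 wwwwwwwwwwwwwwwwwwwwwwwwwwwwwwwwwwwwwwwwwwwwwwwwwwwwwwwwwwwwwwwwwwwwwwwwwwwwwwwwwwwwwwww..++oowwwwwwwwwwwwwoooowwwwwwwwwwwwwwwwwwwwwwww
332 wwwwoooowwwwwwwwwwwwwwwwwwwwwwwwwwwwwwwwwwwwwwwwwwwwwwwwwwwwwwwwwwwwwwwwwwwwwwwwwwwwwww....++owwwwwwwwwwww+.++oowwwwwwwwwwwwwwwwwwwwwww
334 www+
[... 4751 characters left out ...]

402 wwwwwwwwwwwwwwww..+++++++++++++++++++++++++++++++++++++++++++++++ooooooooooooooooooowwwwwwwwwwwwwwwwwwwwwwwwwwwwwwwwwwwwwwwwwwwwwwwwwww
404 wwwwwwwwwwwwwwww++++++++++++++++++++++++oooo+oooooooooooooooowwwwwwwwwwwwwwwwwwwwwwwwwwwwwwwwwwwwwwwwwwwwwwwwwwwwwwwwwwwwwwwwwwwwwwwwww
406 wwwwwwwwwwwwwwwwwoooooooooooooooooooowwwwwwwwwwwwwwwwwwwwwwwwwwwwwwwwwwwwwwwwwwwwwwwwwwwwwwwwwwwwwwwwwwwwwwwwwwwwwwwwwwwwwwwwwwwwwwwwww
408 wwwwwwwwwwwwwwwwwwwwwwwwwwwwwwwwwwwwwwwwwwwwwwwwwwwwwwwwwwwwwwwwwwwwwwwwwwwwwwwwwwwwwwwwwwwwwwwwwwwwwwwwwwwwwwwwwwwwwwwwwwwwwwwwwwwwwww
410 wwwwwwwwwwwwwwwwwwwwwwwwwwwwwwwwwwwwwwwwwwwwwwwwwwwwwwwwwwwwwwwwwwwwwwwwwwwwwwwwwwwwwwwwwwwwwwwwwwwwwwwwwwwwwwwwwwwwwwwwwwwwwwwwwwwwwww
```

The tray stands upright, empty and within about 6 mm of its old place. The gripper is clear and both bottles are in the bin, so I'm handing in.

```bash
python3 -c "
from plant import r
print(r.close_job())"
```

```text
the job is handed in; nothing more can be done
None
```

The job is handed in: both bottles are in the dark bin and the empty tray stands upright within about 6 mm of where it was, released; but the tray slipped from the light grip into the bin while I was tipping it on the rim, so the bottles came out in that fall, and I had to push it upright with the fingertips and regrip the bar to bring it back.

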